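# Slide the open bamboo ring out of the cluster and bed it in the V-block

### The arm

A 7-joint arm with a two-finger parallel gripper is mounted at the origin on the work surface. World frame = base frame: x ahead of the robot, y to its left, z up, the work surface at z = 0. Lengths are in m, angles in rad, forces in N, time in s.
With the tool pointing down it reaches from about 0.4 to 0.85 m from the base axis. Payload 4.5 kg.
Tool frame: the origin (TCP) lies on the centre line of the jaws, within the pads' length; the fingertips stand ahead of it and the grasp point (between the pads) lies 6 mm ahead of it (r.tcp_to_tips is the x of the fingertips in the tool frame, in m); x points along the fingers, y is the direction in which the jaws open and shut, and the axes are right-handed (so a half turn about x gives the same grasp; the last joint's range is limited). The gripper opens to 88 mm and grips with 3 to 60 N. Pads are 18 mm wide; open, the fingers measure 123 mm over their backs; the gripper's body (75 mm by 187 mm) begins 45 mm behind the grasp point.
Start: joints at [1.355, 0.689, -0.195, 1.565, 0.157, 0.902, -0.215], TCP at [0.155, -0.606, 0.229] pointing down, gripper open.
Joint ranges: [-3.01, 3.01], [-0.46, 2.08], [-1.47, 1.51], [0.13, 2.56], [-1, 4.14], [0.04, 2.09], [-2.66, 2.66]. Speed limits (rad/s): [2.57, 2.57, 3.14, 3.14, 3.14, 3.14, 3.14].

### API

Orientations are given as a unit quaternion [x, y, z, w].
In Python, from plant import r gives the robot as it stands.
- The arm moves only by the tool play_rows, never from a script. Its argument "targets" is a list of rows, each a list of 3 entries, a list of its own where there are three numbers: the turn, a rotation vector about the world's x, y, z in rad, then the shift along the world's x, y, z in units of 40 mm (1.0 is 40 mm), then the closure in counts, from 0 (fully open) to 255 (shut). A call has 1 to 5 rows; each row shifts and turns the commanded pose from where the row before left it; what a row does not reach is not made up. A row lasts 1/10 s, in which the tool goes at most 50 mm and 8.59 degrees, less where a joint would pass 70% of its speed; a pose out of reach is approached as far as the arm can. A call is refused whole if a number of a shift passes 1 or a number of a turn 0.15, either way. A call with a gripper value outside its range is refused whole. The fingers move at their own pace and stop on an object; "newtons" is the grip in N (left out, the last holds). Time passes only in rows, so rows that do not move let the fingers close. It gives the time, the measured TCP pose, the force and the opening at its end, in the units of the state.
- r.get_state(): the state, without advancing time (a new reading comes with each control period).
- r.snapshot(name): name is "side" or "top"; returns a dict with "color" (480x640x3 uint8, red, green, blue), "fx", "fy", "cx", "cy" (pixels), "cam_to_world" (4x4, takes a point from camera to world coordinates). Camera axes: x right, y up, looking along -z (the intrinsics and any distortion apply to the point x, -y, -z); pixel columns grow to the right and rows downward; lengths in m; the calibration is good to about 2 mm. A picture is of the moment at which its call begins. There is no depth.
- r.finish_job(): hands the job in, once; it reports no verdict.
The state is a dict: "clock": time; "q": joint angles; "qd": joint speeds; "joint_torque": joint torques, N m; "tool_pos": TCP position; "eef_rot": TCP orientation; "contact_force": force on the tool from outside, world axes, zero at the start; "moment": the same for the moment, N m; "opening": opening from 0.0 (shut) to 1.0 (fully open).
Only numpy, scipy, OpenCV 4.12 (cv2) and the standard library are available. Lean on these libraries where they do the work, as an engineer would, in place of code of your own. Each camera call takes 0.05 s, during which the arm holds its last target.

### The job

One open bamboo ring stands tight among closed bamboo blanks: slide it out of the cluster along the bench, without lifting or tipping it and without shifting the blanks it touches. Slide it on into the V-block and press it home against both faces with a steady push of about 8 newtons for a second (never more than 15, green bamboo splits), then let go, leaving it bedded in the V and everything else where it was.

Things in the scene. Friction and masses are not known exactly. Their poses are not given: they have to be found in the camera images.
- ring_center (a point): centre (half-way up, on the axis) of the ring: a slice of bamboo tube open at both ends, 76 mm outside diameter, 62 mm bore, wall 7 mm, 34 mm high, about 40 g, standing on end; the only open and the lowest piece of the cluster. z is its axis; its turn about z means nothing. Closed fingers fit loosely into the bore and can drag it by the inside of its wall
- blank0_center (a point): centre (half-way up, on the axis) of a closed bamboo blank: 76 mm diameter, 50 mm high, its top closed by the node, about 100 g, standing on end in the cluster, loose
- blank1_center (a point): centre (half-way up, on the axis) of a closed bamboo blank: 76 mm diameter, 50 mm high, its top closed by the node, about 100 g, standing on end in the cluster, loose
- blank2_center (a point): centre (half-way up, on the axis) of a closed bamboo blank: 76 mm diameter, 50 mm high, its top closed by the node, about 100 g, standing on end in the cluster, loose
- blank3_center (a point): centre (half-way up, on the axis) of a closed bamboo blank: 76 mm diameter, 50 mm high, its top closed by the node, about 100 g, standing on end in the cluster, loose
- sheet: kraft paper fixed flat on the bench, no thickness; ring and blanks stand on it packed, touching (gaps 0.3 mm): front row of three along its x (x = -76, 0, +76 mm, y = 0; the ring is any one of them), back row of two (x = -38, +38 mm, y = +66 mm). Origin: middle of the front row. The way out is along its -y, roughly towards the V-block; nothing stands between
- vblock: wooden V-block: frame on the bench holding a V-jaw, two hard faces at 90 degrees, 80 mm long, 32 mm high, 45 degrees either side of x, mouth 113 mm wide open to -x. x points into the V, the way to press. Origin: where, on the bench, the axis of the bedded ring stands on average: the jaw is clamped up to 8 mm either way along x, unmeasured, to be found by feel; the bedded axis is point jaw_seat
- mallet: wooden mallet, 260 mm long, lying to the left of the cluster; bystander
- brush: brush, 190 mm long, lying to the right of the V-block; bystander
- gluepot: closed white jar, 66 mm diameter, 85 mm high; bystander
- pegcup: bamboo cup, 72 mm diameter, 85 mm high; bystander
There are look-alikes about, which are no part of the job. Leave any orange look-alike of the part that bears ring_center alone. What is shaped like the part that bears blank1_center but orange or turquoise is not meant.

How it is judged:
By the outcome, as a careful person would: the job done as asked, in the order asked, and still so for the second after the job is handed in, with the robot touching nothing.
It also fails if it takes over 64 s, if anything falls off the work surface, if the arm or the gripper's body presses on something with over 40 N, if the wrist force passes 120 N, or if a joint passes its speed limit or range.

## Working session

There is one attempt and no reset: what is moved stays moved. The work goes in short steps, Python scripts to look and compute and a tool call to move; the robot and the scene stay as the last step left them, time stands still between calls to the robot, and variables do not carry over. Pictures are saved under pics/ and viewed, and the job is handed in when it is done.

Besides the shell and the picture viewer there is one more tool, called by a JSON object that holds its "api" and its "payload". play_rows: Moves the arm, as the interface text tells. Its arguments: {"type":"object","properties":{"targets":{"type":"array","items":{"type":"array"}},"newtons":{"type":"number"}},"required":["targets"]}

```bash
ls; mkdir -p pics; python3 - <<'E'
from plant import r
import cv2,numpy as np
s=r.get_state();print(s['clock'],s['tool_pos'],s['eef_rot'],s['contact_force'],s['opening'],r.tcp_to_tips)
for n in('top','side'):
    d=r.snapshot(n);cv2.imwrite(f'pics/{n}0.png',d['color'][:,:,::-1]);print({k:(v.round(4).tolist() if hasattr(v,'round') and k!='x' and not isinstance(v,float) else v) for k,v in d.items() if k!='color'})
    np.savez(f'{n}0.npz',**d)
E
```

```text
pics
0.0 [ 0.15428094 -0.60499652  0.22831778] [-0.70146434 -0.08873678  0.70172712 -0.08747921] [-0.3429443  -0.05731734  0.45483798] 1.0002686311018871 0.025
{'fx': 449.87198108379386, 'fy': 449.87198108379386, 'cx': 310.7273982539442, 'cy': 230.48933058291, 'cam_to_world': [[0.0026, 0.9774, -0.2116, 0.3637], [-1.0, 0.0038, 0.0053, -0.0117], [0.006, 0.2116, 0.9773, 1.0365], [0.0, 0.0, 0.0, 1.0]]}
{'fx': 581.2380681347123, 'fy': 581.2380681347123, 'cx': 320.1911215851835, 'cy': 242.62322775018697, 'cam_to_world': [[-0.913, 0.3238, -0.2483, 0.1738], [-0.408, -0.7146, 0.5682, 0.9357], [0.0065, 0.6201, 0.7845, 1.3386], [0.0, 0.0, 0.0, 1.0]]}
```

View pics/top0.png

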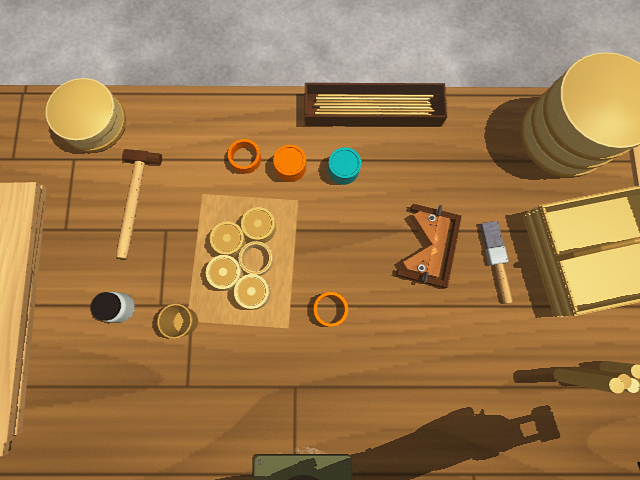

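View pics/side0.png

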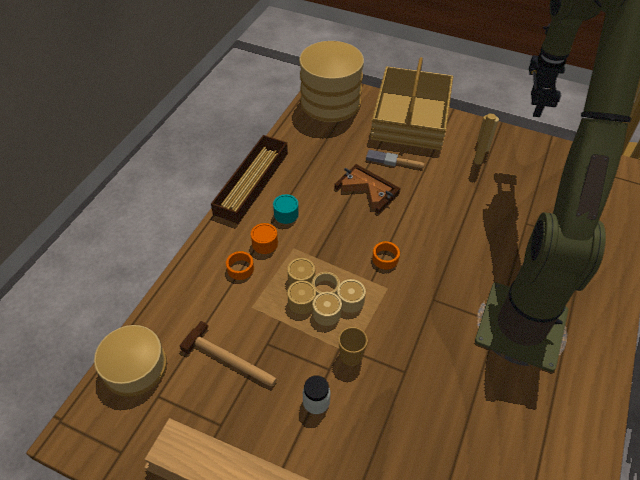

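The ring is the middle front piece, at about (256,258) in the top view. The V-block is at about (425,248) and the sheet's -y points to image right. The orange ring at (331,309) is off the path. Next I measure these.

```bash
python3 - <<'E'
import cv2
for n,(x,y,w,h) in {'top':(185,185,130,150),'side':(250,245,140,105)}.items():
    im=cv2.imread(f'pics/{n}0.png')[y:y+h,x:x+w]
    k=min(800//w,600//h);cv2.imwrite(f'pics/{n}0_cl.png',cv2.resize(im,None,fx=k,fy=k,interpolation=cv2.INTER_CUBIC));print(n,k)
a=cv2.imread('pics/top0.png')[195:295,385:475];b=cv2.imread('pics/side0.png')[155:225,320:420]
cv2.imwrite('pics/v0.png',cv2.resize(a,None,fx=6,fy=6,interpolation=cv2.INTER_CUBIC))
cv2.imwrite('pics/v1.png',cv2.resize(b,None,fx=8,fy=8,interpolation=cv2.INTER_CUBIC))
E
```

```text
top 4
side 5
```

View pics/top0_cl.png

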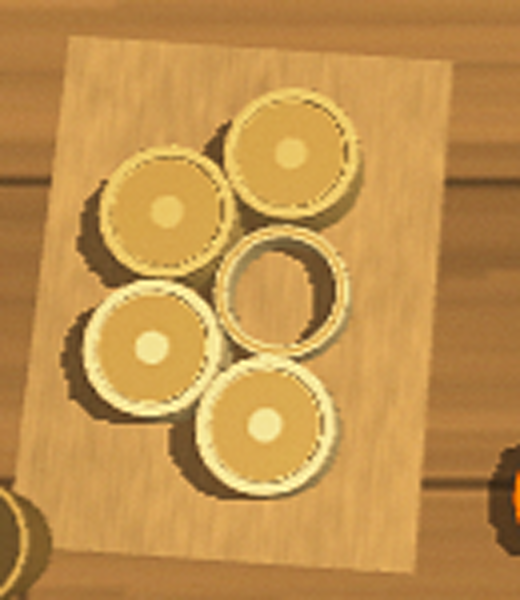

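View pics/side0_cl.png

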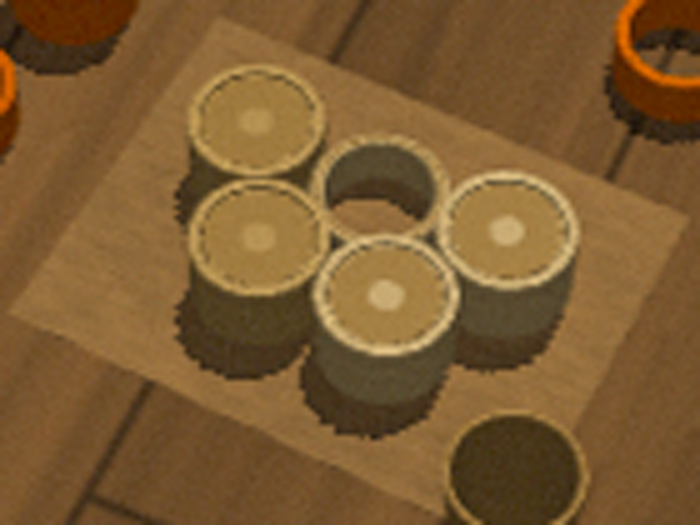

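View pics/v0.png

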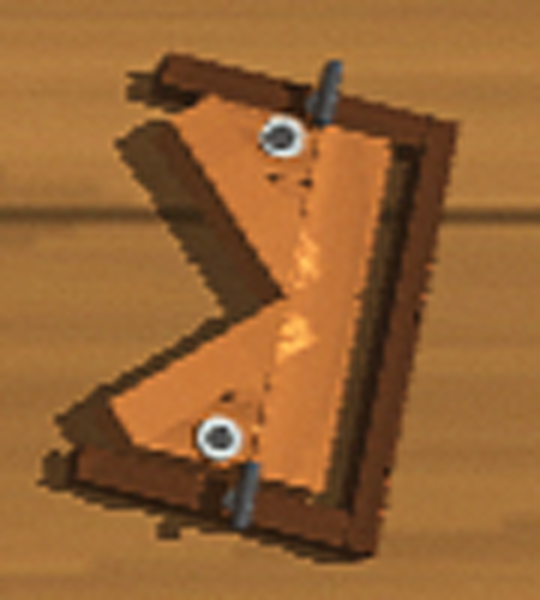

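View pics/v1.png

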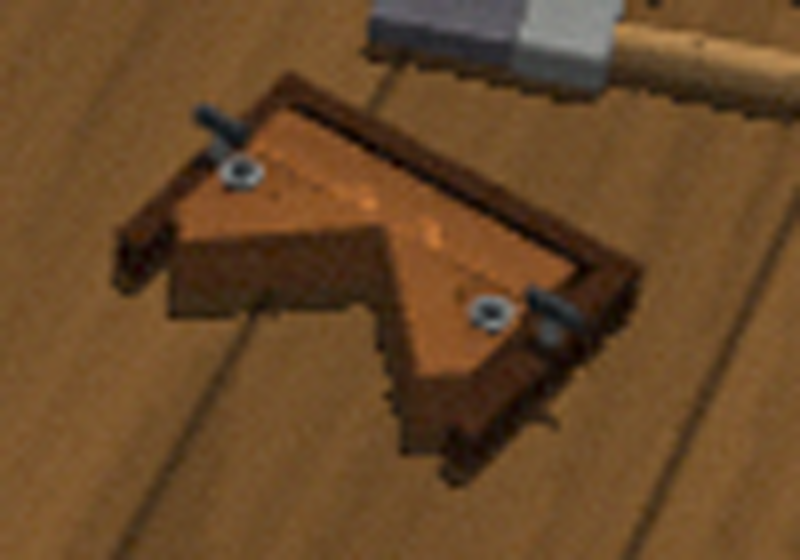

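```bash
cat >h.py <<'E'
import numpy as np
from plant import r
def load(n,i=0): return dict(np.load(f'{n}{i}.npz'))
def ray(d,u,v):
    M=d['cam_to_world'];c=np.array([(u-d['cx'])/d['fx'],-(v-d['cy'])/d['fy'],-1]);return M[:3,3],M[:3,:3]@c
def onz(d,u,v,z):
    o,k=ray(d,u,v);return o+k*(z-o[2])/k[2]
def tri(d1,p1,d2,p2):
    o1,k1=ray(d1,*p1);o2,k2=ray(d2,*p2)
    t=np.linalg.lstsq(np.c_[k1,-k2],o2-o1,rcond=None)[0];a=o1+t[0]*k1;b=o2+t[1]*k2
    return (a+b)/2,np.linalg.norm(a-b)
def crop(p,off,k): return ((p[0]+.5)/k-.5+off[0],(p[1]+.5)/k-.5+off[1])
E
python3 - <<'E'
from h import *
T,S=load('top'),load('side')
tp=[(290,153),(167,211),(152,347),(265,424),(281,292)]
sp=[(256,121),(260,237),(386,295),(507,231),(381,190)]
out=[]
for i,(a,b) in enumerate(zip(tp,sp)):
    a=crop(a,(185,185),4);b=crop(b,(250,245),5);z=.05 if i<4 else .034
    p,e=tri(T,a,S,b);t=onz(T,*a,z)[:2];s=onz(S,*b,z)[:2];out.append((t,s,(t+s)/2));print(p.round(4),round(e,4),t.round(4),s.round(4))
mod=np.array([(76.3,0),(38.15,66.1),(-38.15,66.1),(-76.3,0)])/1000
for k,nm in enumerate(('top','side','avg')):
    P=np.array([o[k] for o in out[:4]])
    mc,pc=mod.mean(0),P.mean(0);H=(mod-mc).T@(P-pc);th=np.arctan2(H[0,1]-H[1,0],H[0,0]+H[1,1])
    R=np.array([[np.cos(th),-np.sin(th)],[np.sin(th),np.cos(th)]]);o=pc-R@mc
    print(nm,'sheet',o.round(4),np.degrees(th).round(2),'res mm',((P-(mod@R.T+o))*1e3).round(1).tolist(),'ring',out[4][k].round(4))
for a,b in zip([(283,295),(172,118),(112,400)],[(385,227),(172,240),(418,380)]):
    a=crop(a,(385,195),6);b=crop(b,(320,155),8)
    p,e=tri(T,a,S,b);print('V',p.round(4),round(e,4),onz(T,*a,.032).round(4),onz(S,*b,.032).round(4))
E
```

```text
[0.5949 0.1041 0.0451] 0.0011 [0.5943 0.1037] [0.5928 0.1073]
[0.5608 0.1721 0.0454] 0.0017 [0.5608 0.1714] [0.5586 0.1748]
[0.4849 0.1773 0.0446] 0.0007 [0.4846 0.1764] [0.4832 0.1805]
[0.4426 0.1137 0.0441] 0.0012 [0.4427 0.1131] [0.4408 0.1174]
[0.5178 0.1087 0.0307] 0.0009 [0.5178 0.1084] [0.5165 0.1108]
top sheet [0.5185 0.1081] -3.6 res mm [[-0.3, 0.3], [0.0, -0.3], [-0.0, -0.1], [0.3, 0.1]] ring [0.5178 0.1084]
side sheet [0.5166 0.112 ] -3.83 res mm [[0.0, 0.4], [-0.5, -0.6], [0.3, -0.1], [0.3, 0.3]] ring [0.5165 0.1108]
avg sheet [0.5176 0.1101] -3.72 res mm [[-0.2, 0.4], [-0.2, -0.5], [0.1, -0.1], [0.3, 0.2]] ring [0.5171 0.1096]
V [ 0.5517 -0.2941  0.0261] 0.0015 [ 0.5514 -0.2924  0.032 ] [ 0.5493 -0.2886  0.032 ]
V [ 0.6238 -0.2554  0.0235] 0.0025 [ 0.6204 -0.2534  0.032 ] [ 0.6222 -0.2477  0.032 ]
V [ 0.5121 -0.2283  0.021 ] 0.0011 [ 0.511  -0.2258  0.032 ] [ 0.5087 -0.2186  0.032 ]
```

```bash
python3 - <<'E'
from h import *
from scipy.spatial.transform import Rotation as R
s=r.get_state();M=R.from_quat(s['eef_rot']).as_matrix();print(M.round(3),s['tool_pos']);y=M[:,1];print(np.degrees(np.arctan2(y[1],y[0])))
# turn required to have tool x = -z and y at 50/-130
for a in(50,-130):
    t=np.radians(a);Y=np.array([np.cos(t),np.sin(t),0]);X=np.array([0,0,-1]);D=np.c_[X,Y,np.cross(X,Y)];print(a,(R.from_matrix(D)*R.from_matrix(M).inv()).as_rotvec().round(3))
E
```

```text
[[-0.001  0.247 -0.969]
 [ 0.002 -0.969 -0.247]
 [-1.    -0.002  0.   ]] [ 0.15431367 -0.60505031  0.22837068]
-75.68319767558503
50 [-0.000e+00 -2.000e-03  2.194e+00]
-130 [-0.002  0.    -0.948]
```

{"api": "play_rows", "payload": {"targets": [[[0,0,0.14],[0.8,0.8,0],255],[[0,0,0.14],[0.8,0.8,0],255],[[0,0,0.14],[0.8,0.8,0],255],[[0,0,0.14],[0.8,0.8,0],255],[[0,0,0.14],[0.8,0.8,0],255]], "newtons": 20}}

```text
clock: 0.6
tool_pos: [0.3153, -0.4441, 0.2289]
eef_rot: [-0.628, -0.325, 0.628, -0.325]
contact_force: [0.6, -0.2, 0.2]
opening: 0.569
```

{"api": "play_rows", "payload": {"targets": [[[0,0,0.14],[0.8,0.8,0],255],[[0,0,0.14],[0.8,0.8,0],255],[[0,0,0.14],[0.8,0.8,0],255],[[0,0,0.14],[0.8,0.8,0],255],[[0,0,0.14],[0.8,0.8,0],255]]}}

```text
clock: 1.1
tool_pos: [0.4753, -0.2843, 0.2289]
eef_rot: [0.478, 0.521, -0.479, 0.521]
contact_force: [0.3, -0.9, 0.3]
opening: 0.114
```

{"api": "play_rows", "payload": {"targets": [[[0,0,0.14],[0.2,0.9,0],255],[[0,0,0.14],[0.2,0.9,0],255],[[0,0,0.14],[0.2,0.9,0],255],[[0,0,0.14],[0,0.9,0],255],[[0,0,0.14],[0,0.9,0],255]]}}

```text
clock: 1.6
tool_pos: [0.4983, -0.1043, 0.2289]
eef_rot: [0.271, 0.653, -0.271, 0.653]
contact_force: [0.6, 0.7, -0.6]
opening: 0.005
```

{"api": "play_rows", "payload": {"targets": [[[0,0,0.094],[0.1,0.9,-0.5],255],[[0,0,0],[0.1,0.9,-0.5],255],[[0,0,0],[0.1,0.9,-0.5],255],[[0,0,0],[0.1,0.9,-0.5],255],[[0,0,0],[0.08,0.9,-0.5],255]]}}

```text
clock: 2.1
tool_pos: [0.5177, 0.0756, 0.1281]
eef_rot: [0.242, 0.665, -0.242, 0.664]
contact_force: [0.0, -0.1, 0.2]
opening: 0.006
```

{"api": "play_rows", "payload": {"targets": [[[0,0,0],[0,0.85,-0.3],255],[[0,0,0],[0,0,0],255],[[0,0,0],[0,0,0],255]]}}

```text
clock: 2.4
tool_pos: [0.5172, 0.1088, 0.1167]
eef_rot: [0.241, 0.665, -0.241, 0.664]
contact_force: [-0.9, -0.6, -0.3]
opening: 0.004
```

```bash
python3 - <<'E'
from h import *
import cv2
from scipy.spatial.transform import Rotation as R
s=r.get_state();M=R.from_quat(s['eef_rot']).as_matrix();print(M.round(3),s['tool_pos'],s['contact_force'])
tip=s['tool_pos']+M[:,0]*.025
for n,(x,y,w,h) in {'top':(185,185,130,150),'side':(250,205,160,120)}.items():
    d=r.snapshot(n);np.savez(f'{n}1.npz',**d)
    c=d['cam_to_world'];p=c[:3,:3].T@(tip-c[:3,3]);print(n,'tip px',d['cx']+d['fx']*p[0]/-p[2],d['cy']-d['fy']*p[1]/-p[2])
    k=min(800//w,600//h);cv2.imwrite(f'pics/{n}1.png',cv2.resize(d['color'][y:y+h,x:x+w,::-1],None,fx=k,fy=k,interpolation=cv2.INTER_CUBIC))
E
```

```text
[[-0.001  0.641  0.768]
 [-0.001  0.768 -0.641]
 [-1.    -0.001 -0.001]] [0.51722346 0.10883039 0.11666371] [-0.8686742  -0.59157681 -0.27297612]
top tip px 251.51513833794692 253.7549029325489
side tip px 326.1648356417061 269.57978295032
```

View pics/side1.png

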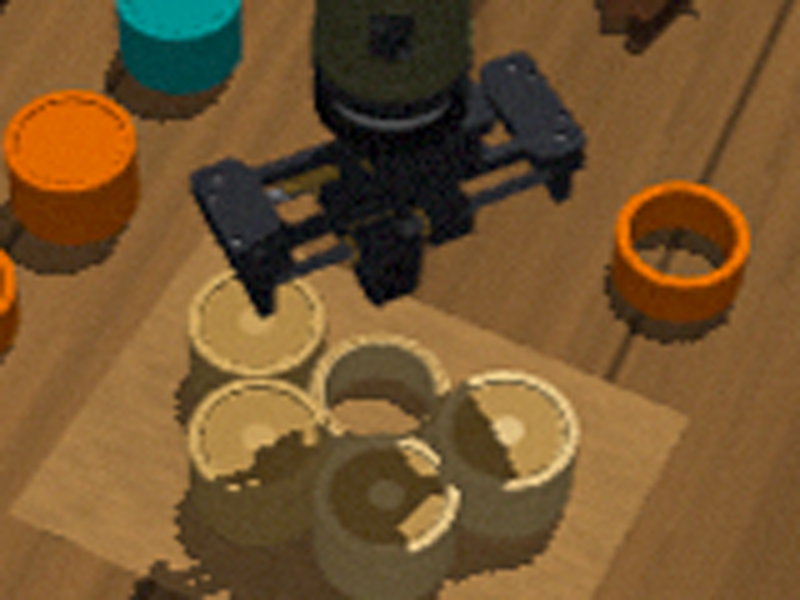

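View pics/top1.png

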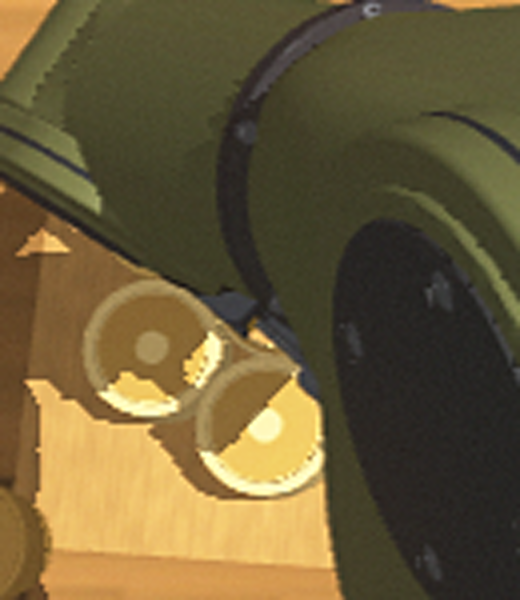

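```bash
python3 - <<'E'
from h import *
import cv2
d=load('side',1);im=d['color'][215:285,280:375,::-1]
im=cv2.resize(im,None,fx=8,fy=8,interpolation=cv2.INTER_CUBIC).astype(float)
im=np.clip((im/255)**.5*255,0,255).astype(np.uint8)
c=d['cam_to_world'];s=r.get_state()
from scipy.spatial.transform import Rotation as R
M=R.from_quat(s['eef_rot']).as_matrix()
for x,y,z in [(.025,0,0),(0,0,0),(-.039,.0935,0),(-.039,-.0935,0),(.025,.0175,.009),(.025,.0175,-.009),(.025,-.0175,.009),(.025,-.0175,-.009)]:
    p=c[:3,:3].T@(s['tool_pos']+M@[x,y,z]-c[:3,3]);u=d['cx']+d['fx']*p[0]/-p[2];v=d['cy']-d['fy']*p[1]/-p[2]
    cv2.circle(im,(int((u-280)*8),int((v-215)*8)),3,(0,255,0) if y==0 else (0,0,255),-1)
cv2.imwrite('pics/side1z.png',im)
E
```

```text
(no output)
```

View pics/side1z.png

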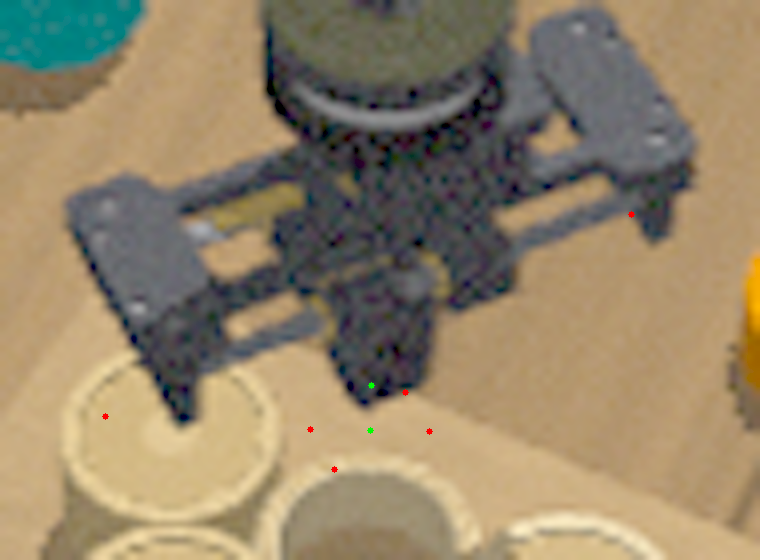

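```bash
python3 - <<'E'
from h import *
import cv2
from scipy.spatial.transform import Rotation as R
def go(d,pos,q,x0,y0,w,h,k,fn,half):
    im=d['color'][y0:y0+h,x0:x0+w,::-1]
    im=cv2.resize(im,None,fx=k,fy=k,interpolation=cv2.INTER_CUBIC).astype(float)
    im=np.clip((im/255)**.5*255,0,255).astype(np.uint8)
    M=R.from_quat(q).as_matrix();c=d['cam_to_world']
    def P(t):
        p=c[:3,:3].T@(pos+M@np.array(t)-c[:3,3]);u=d['cx']+d['fx']*p[0]/-p[2];v=d['cy']-d['fy']*p[1]/-p[2]
        return int((u-x0+.5)*k),int((v-y0+.5)*k)
    for sy in(-1,1):
        for x,a,b,col in((.025,half,.009,(0,255,0)),(-.039,.0935,.0375,(0,0,255))):
            cv2.line(im,P((x,sy*a,b)),P((x,sy*a,-b)),col,1);cv2.line(im,P((x,-a,sy*b)),P((x,a,sy*b)),col,1)
    cv2.circle(im,P((0,0,0)),3,(255,255,0),-1);cv2.imwrite(fn,im)
q0=[-0.70146434,-0.08873678,0.70172712,-0.08747921]
go(load('side'),np.array([.1543,-.605,.2284]),q0,500,40,90,90,6,'pics/s0g.png',.0615)
s=r.get_state();go(load('side',1),s['tool_pos'],s['eef_rot'],280,205,95,80,7,'pics/s1g.png',.0175)
E
```

```text
(no output)
```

View pics/s0g.png

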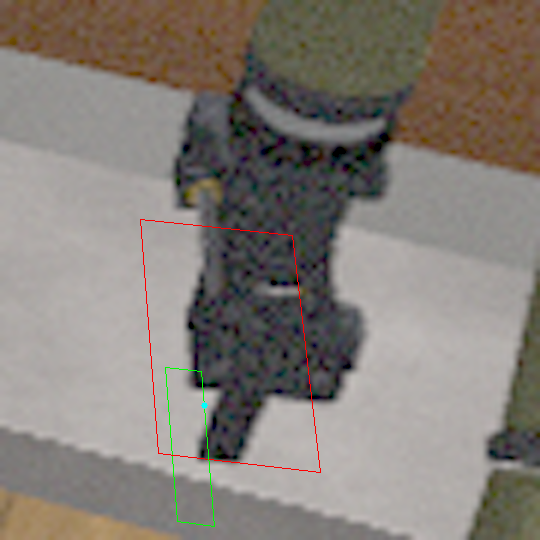

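View pics/s1g.png

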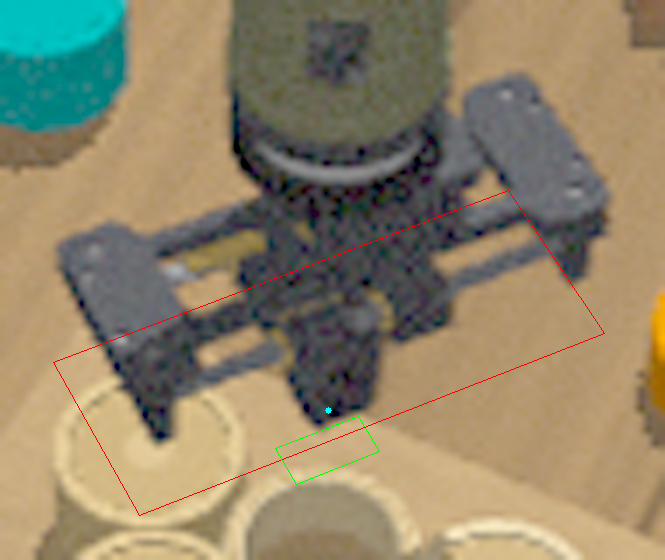

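```bash
python3 - <<'E'
from h import *
import cv2
T,S=load('top'),load('side')
print(T.keys())
for n,p in((T,(0,0,0)),(S,(0,0,0))):
    c=n['cam_to_world'];q=c[:3,:3].T@(np.array(p)-c[:3,3]);print(n['cx']+n['fx']*q[0]/-q[2],n['cy']-n['fy']*q[1]/-q[2])
a=cv2.resize(T['color'][280:345,80:205,::-1],None,fx=6,fy=6,interpolation=cv2.INTER_CUBIC)
b=cv2.resize(S['color'][320:415,290:375,::-1],None,fx=6,fy=6,interpolation=cv2.INTER_CUBIC)
cv2.imwrite('pics/ga.png',a);cv2.imwrite('pics/gb.png',b)
E
```

```text
dict_keys(['color', 'fx', 'fy', 'cx', 'cy', 'cam_to_world'])
301.6936678483716 506.70847721797185
521.0534796780348 324.84238899359707
```

View pics/ga.png

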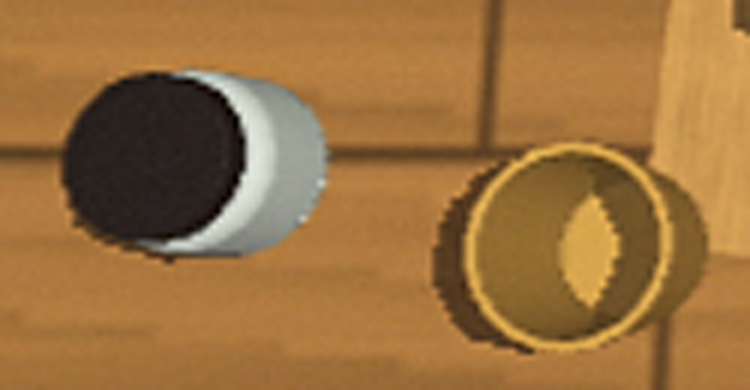

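View pics/gb.png

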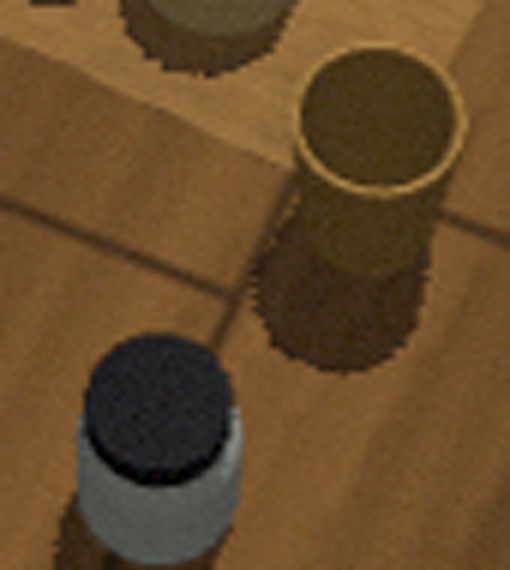

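```bash
python3 - <<'E'
from h import *
T,S=load('top'),load('side')
for a,b in(((154,156),(158,408)),((569,246),(381,118))):
    print(tri(T,crop(a,(80,280),6),S,crop(b,(290,320),6)))
S1=load('side',1)
# visible closed finger tip front corner & mid: 7x crop off (280,205)
for p in((322,425),(340,405)):
    u=crop(p,(280,205),7);print([onz(S1,*u,z).round(4).tolist() for z in(.092,.105,.117,.13)])
# leg
for p in((160,440),(578,280)):
    u=crop(p,(280,205),7);print('leg',[onz(S1,*u,z).round(4).tolist() for z in(.12,.14,.156,.17)])
E
```

```text
(array([0.40835994, 0.41512884, 0.07515202]), np.float64(0.00014751208167651224))
(array([0.3770536 , 0.26597788, 0.08084165]), np.float64(0.0014856387008330176))
[[0.5242, 0.0969, 0.092], [0.5205, 0.1056, 0.105], [0.5171, 0.1137, 0.117], [0.5135, 0.1224, 0.13]]
[[0.5217, 0.0854, 0.092], [0.5181, 0.0943, 0.105], [0.5147, 0.1025, 0.117], [0.5111, 0.1114, 0.13]]
leg [[0.568, 0.1466, 0.12], [0.5616, 0.1596, 0.14], [0.5564, 0.17, 0.156], [0.5519, 0.179, 0.17]]
leg [[0.4549, 0.013, 0.12], [0.4503, 0.0281, 0.14], [0.4466, 0.0402, 0.156], [0.4434, 0.0508, 0.17]]
```

{"api": "play_rows", "payload": {"targets": [[[0,0,0],[-0.25,-1,0],255],[[0,0,0],[-0.25,-1,0],255],[[0,0,0],[-0.25,-1,0],255],[[0,0,0],[-0.25,-1,0],255],[[0,0,0],[-0.25,-1,0],255]]}}

```text
clock: 3.0
tool_pos: [0.4669, -0.0952, 0.1176]
eef_rot: [0.242, 0.664, -0.243, 0.664]
contact_force: [1.1, -0.6, 0.6]
opening: 0.004
```

{"api": "play_rows", "payload": {"targets": [[[0,0,0],[-0.25,-1,0],255],[[0,0,0],[-0.25,-1,0],255],[[0,0,0],[-0.25,-1,0],255],[[0,0,0],[-0.25,-1,0],255],[[0,0,0],[-0.25,-1,0],255]]}}

```text
clock: 3.5
tool_pos: [0.4159, -0.2951, 0.1176]
eef_rot: [0.242, 0.664, -0.243, 0.664]
contact_force: [1.3, 0.3, -0.2]
opening: 0.007
```

{"api": "play_rows", "payload": {"targets": [[[0,0,0],[-0.25,-1,0],255],[[0,0,0],[-0.25,-0.5,0],255],[[0,0,0],[0,0,0],255],[[0,0,0],[0,0,0],255]]}}

```text
clock: 3.9
tool_pos: [0.3968, -0.3524, 0.1174]
eef_rot: [0.243, 0.664, -0.243, 0.664]
contact_force: [-0.0, 0.3, 0.8]
opening: 0.007
```

```bash
python3 - <<'E'
from h import *
import cv2
s=r.get_state();print(s['tool_pos'],s['eef_rot'],s['contact_force'])
for n in('top','side'):
    d=r.snapshot(n);np.savez(f'{n}2.npz',**d)
    c=d['cam_to_world'];p=c[:3,:3].T@(s['tool_pos']-[0,0,.025]-c[:3,3]);u,v=(d['cx']+d['fx']*p[0]/-p[2],d['cy']-d['fy']*p[1]/-p[2]);print(n,u,v)
    x,y=int(u)-65,int(v)-60
    im=cv2.resize(d['color'][y:y+100,x:x+130,::-1],None,fx=6,fy=6,interpolation=cv2.INTER_CUBIC)
    im=((im/255.)**.5*255).astype(np.uint8);cv2.circle(im,(int((u-x+.5)*6),int((v-y+.5)*6)),3,(0,255,0),-1)
    cv2.imwrite(f'pics/{n}2.png',im);print(x,y)
E
```

```text
[ 0.39679617 -0.35235929  0.1174158 ] [ 0.24273062  0.66404629 -0.24266225  0.66425854] [-0.02807541  0.28609257  0.76941965]
top 472.581772633433 311.9430911374552
407 251
side 423.5462215646297 170.19812423763966
358 110
```

View pics/top2.png

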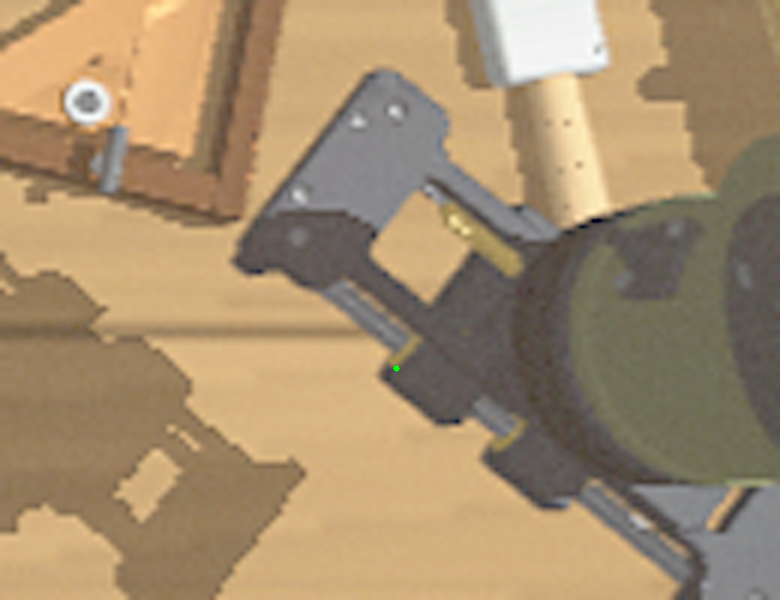

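View pics/side2.png

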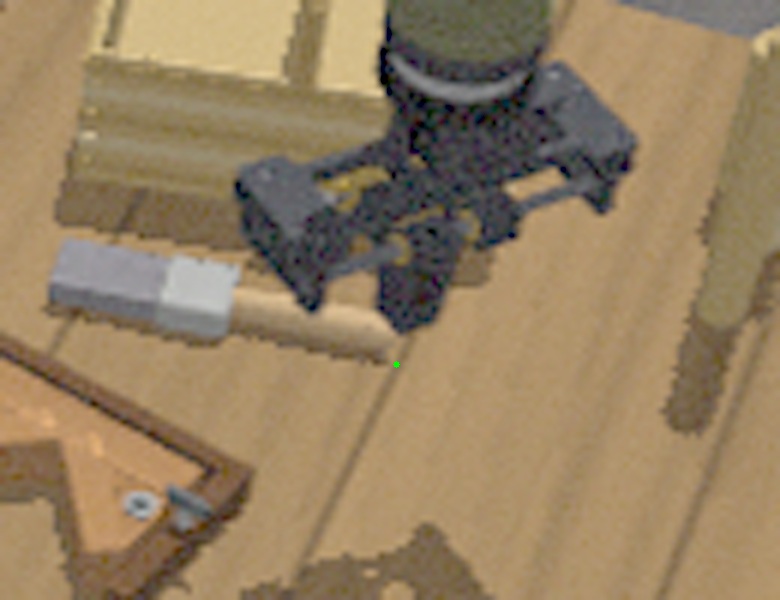

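{"api": "play_rows", "payload": {"targets": [[[0,0,0],[0,1,-0.5],255],[[0,0,0],[0,1,-0.5],255],[[0,0,0],[0,1,-0.5],255],[[0,0,0],[0,0,-0.3],255],[[0,0,0],[0,0,0],255]]}}

```text
clock: 4.5
tool_pos: [0.398, -0.2285, 0.0445]
eef_rot: [0.24, 0.666, -0.239, 0.664]
contact_force: [-0.2, -0.2, -0.2]
opening: 0.008
```

```bash
cat > look.py <<'E'
from h import *
import cv2,sys
i=sys.argv[1];s=r.get_state();print(s['tool_pos'],s['eef_rot'],s['contact_force'])
for n in sys.argv[2:]:
    d=r.snapshot(n);np.savez(f'{n}{i}.npz',**d)
    c=d['cam_to_world'];p=c[:3,:3].T@(s['tool_pos']-[0,0,.025]-c[:3,3]);u,v=(d['cx']+d['fx']*p[0]/-p[2],d['cy']-d['fy']*p[1]/-p[2]);print(n,u,v)
    x,y=int(u)-65,int(v)-60
    im=cv2.resize(d['color'][y:y+100,x:x+130,::-1],None,fx=6,fy=6,interpolation=cv2.INTER_CUBIC)
    im=((im/255.)**.5*255).astype(np.uint8);cv2.circle(im,(int((u-x+.5)*6),int((v-y+.5)*6)),3,(0,255,0),-1)
    cv2.imwrite(f'pics/{n}{i}.png',im);print(x,y)
E
python3 look.py 3 side
```

```text
[ 0.39799818 -0.22847062  0.04452639] [ 0.2396059   0.66621079 -0.23925578  0.66446133] [-0.22311079 -0.19953679 -0.20609903]
side 407.0175402491245 213.89962225266441
342 153
```

View pics/side3.png

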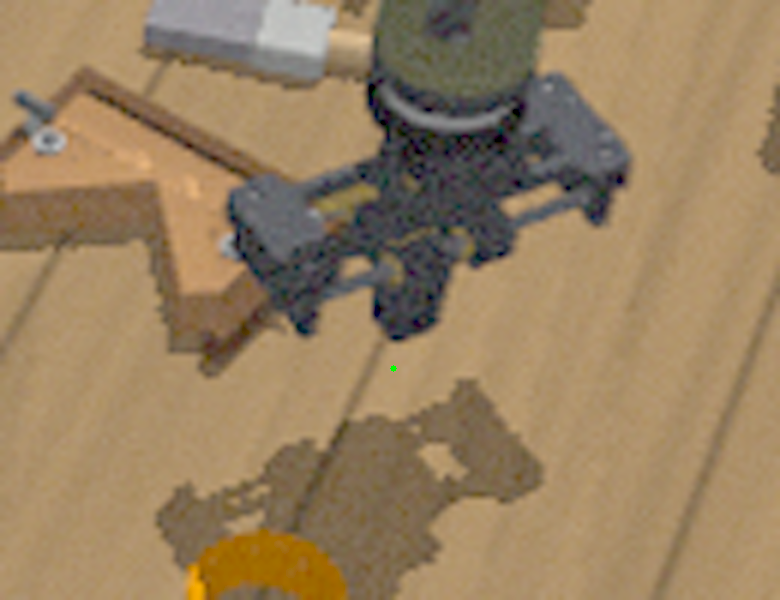

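{"api": "play_rows", "payload": {"targets": [[[0,0,0],[0,0,-0.3],255],[[0,0,0],[0,0,-0.1],255],[[0,0,0],[0,0,0],255]]}}

```text
clock: 4.85
tool_pos: [0.3977, -0.2323, 0.0293]
eef_rot: [0.242, 0.664, -0.242, 0.664]
contact_force: [-0.4, 0.3, 0.5]
opening: 0.003
```

{"api": "play_rows", "payload": {"targets": [[[0,0,0],[0,0,-0.05],255],[[0,0,0],[0,0,-0.05],255],[[0,0,0],[0,0,-0.05],255],[[0,0,0],[0,0,0],255]]}}

```text
clock: 5.25
tool_pos: [0.3977, -0.2317, 0.023]
eef_rot: [0.242, 0.665, -0.242, 0.664]
contact_force: [-0.1, -0.9, -0.4]
opening: 0.005
```

```bash
python3 look.py 4 side
```

```text
[ 0.39767198 -0.23167617  0.02303512] [ 0.24177364  0.66453113 -0.24175865  0.66445214] [-0.13018949 -0.86818385 -0.35600714]
side 406.58648236215697 217.85878035344513
341 157
```

View pics/side4.png

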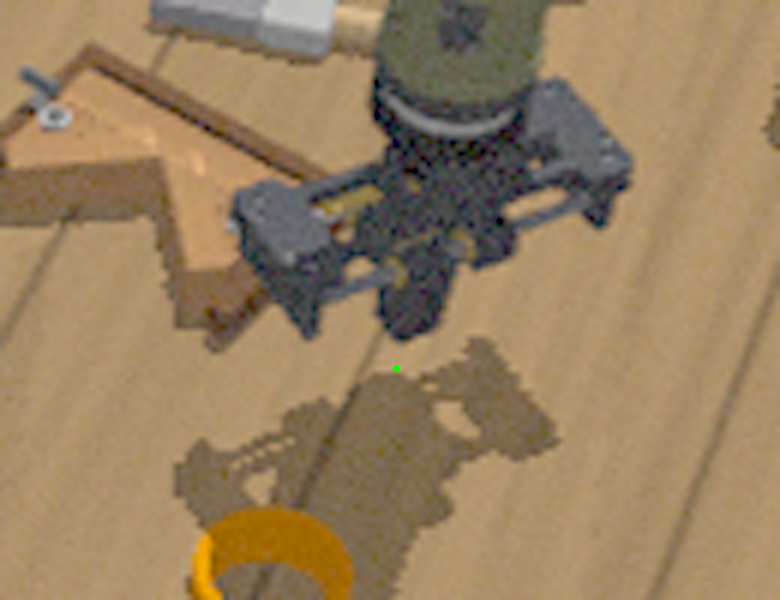

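{"api": "play_rows", "payload": {"targets": [[[0,0,0],[0,0,-0.05],255],[[0,0,0],[0,0,-0.05],255],[[0,0,0],[0,0,-0.05],255],[[0,0,0],[0,0,0],255]]}}

```text
clock: 5.7
tool_pos: [0.3976, -0.2315, 0.0169]
eef_rot: [0.242, 0.665, -0.242, 0.664]
contact_force: [0.1, -0.2, 0.2]
opening: 0.007
```

{"api": "play_rows", "payload": {"targets": [[[0,0,0],[0,0,-0.05],255],[[0,0,0],[0,0,-0.05],255],[[0,0,0],[0,0,0],255]]}}

```text
clock: 6.0
tool_pos: [0.3977, -0.2316, 0.0129]
eef_rot: [0.242, 0.665, -0.242, 0.664]
contact_force: [0.6, -0.1, -0.7]
opening: 0.01
```

```bash
python3 look.py 5 side
```

```text
[ 0.3976579  -0.23155473  0.01290624] [ 0.24162696  0.66465118 -0.24165345  0.66442368] [ 0.56872088 -0.10592401 -0.74766011]
side 406.17040947232107 220.0509438127729
341 160
```

View pics/side5.png

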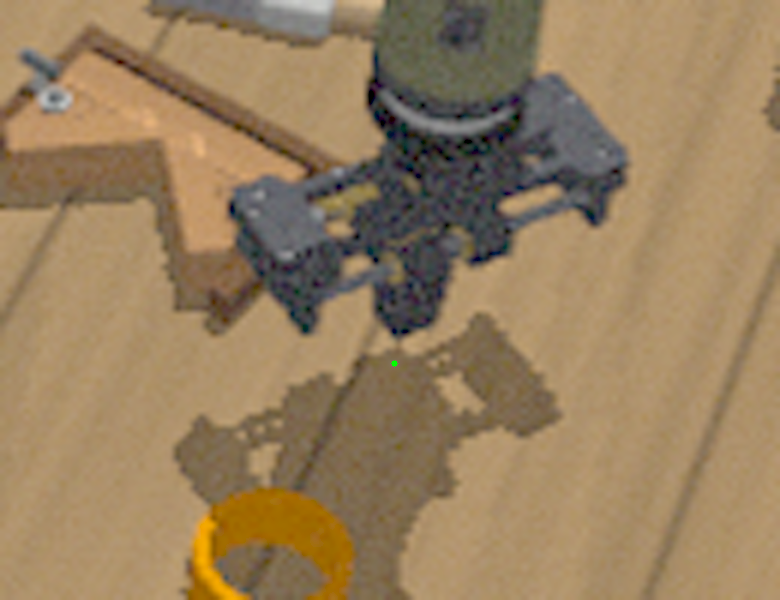

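{"api": "play_rows", "payload": {"targets": [[[0,0,0],[0,0,-0.05],255],[[0,0,0],[0,0,-0.05],255],[[0,0,0],[0,0,-0.05],255],[[0,0,0],[0,0,0],255]]}}

```text
clock: 6.45
tool_pos: [0.3977, -0.2315, 0.0069]
eef_rot: [0.242, 0.665, -0.242, 0.664]
contact_force: [-0.4, -0.0, 0.1]
opening: 0.005
```

{"api": "play_rows", "payload": {"targets": [[[0,0,0],[0,0,-0.05],255],[[0,0,0],[0,0,-0.05],255],[[0,0,0],[0,0,0],255]]}}

```text
clock: 6.75
tool_pos: [0.3977, -0.2316, 0.0029]
eef_rot: [0.242, 0.665, -0.242, 0.664]
contact_force: [-0.3, 0.8, 0.3]
opening: 0.007
```

{"api": "play_rows", "payload": {"targets": [[[0,0,0],[0,0,-0.05],255],[[0,0,0],[0,0,-0.05],255],[[0,0,0],[0,0,0],255]]}}

```text
clock: 7.05
tool_pos: [0.3976, -0.2315, -0.0011]
eef_rot: [0.242, 0.665, -0.242, 0.664]
contact_force: [0.3, -0.0, 0.5]
opening: 0.008
```

```bash
python3 look.py 6 side top
```

```text
[ 0.39764382 -0.23154872 -0.00112461] [ 0.24162762  0.66467114 -0.24161532  0.66441735] [ 0.34028994 -0.016952    0.45893989]
side 405.61552810246087 223.01852520757228
340 163
top 402.52383747357527 313.1908310834883
337 253
```

View pics/side6.png

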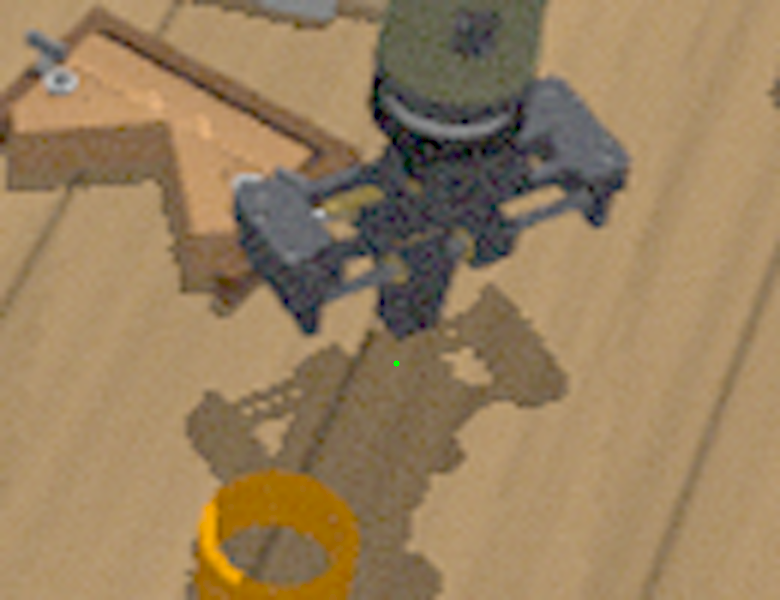

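View pics/top6.png

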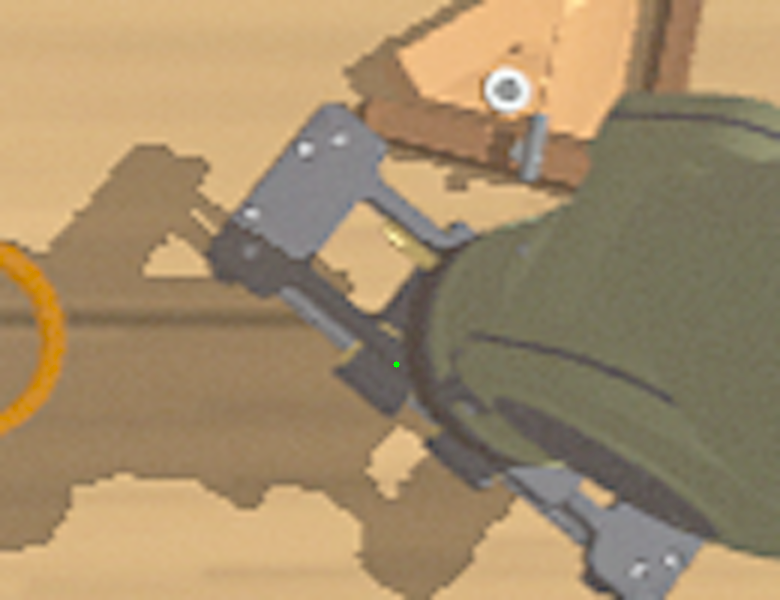

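{"api": "play_rows", "payload": {"targets": [[[0,0,0],[0,0,-0.04],255],[[0,0,0],[0,0,0],255]]}}

```text
clock: 7.35
tool_pos: [0.3977, -0.2316, -0.0026]
eef_rot: [0.242, 0.665, -0.242, 0.664]
contact_force: [0.2, -0.9, -0.4]
opening: 0.003
```

{"api": "play_rows", "payload": {"targets": [[[0,0,0],[0,0,-0.04],255],[[0,0,0],[0,0,0],255]]}}

```text
clock: 7.55
tool_pos: [0.3977, -0.2316, -0.0042]
eef_rot: [0.242, 0.665, -0.242, 0.664]
contact_force: [0.3, -0.1, 0.3]
opening: 0.002
```

{"api": "play_rows", "payload": {"targets": [[[0,0,0],[0,0,-0.04],255],[[0,0,0],[0,0,0],255]]}}

```text
clock: 7.75
tool_pos: [0.3977, -0.2316, -0.0058]
eef_rot: [0.242, 0.665, -0.242, 0.664]
contact_force: [0.3, -0.1, -0.5]
opening: 0.002
```

{"api": "play_rows", "payload": {"targets": [[[0,0,0],[0,0,-0.04],255],[[0,0,0],[0,0,0],255]]}}

```text
clock: 7.95
tool_pos: [0.3977, -0.2315, -0.0074]
eef_rot: [0.242, 0.665, -0.242, 0.664]
contact_force: [-0.2, -0.0, -0.2]
opening: 0.009
```

{"api": "play_rows", "payload": {"targets": [[[0,0,0],[0,0,-0.04],255],[[0,0,0],[0,0,0],255]]}}

```text
clock: 8.15
tool_pos: [0.3977, -0.2316, -0.009]
eef_rot: [0.242, 0.665, -0.242, 0.664]
contact_force: [-0.3, 0.4, 0.7]
opening: 0.011
```

```bash
python3 look.py 7 side
```

```text
[ 0.39768903 -0.23162482 -0.0090147 ] [ 0.24177181  0.66455032 -0.24168817  0.66445924] [-0.31745777  0.40579865  0.74565931]
side 405.2985114193152 224.64797423941388
340 164
```

View pics/side7.png

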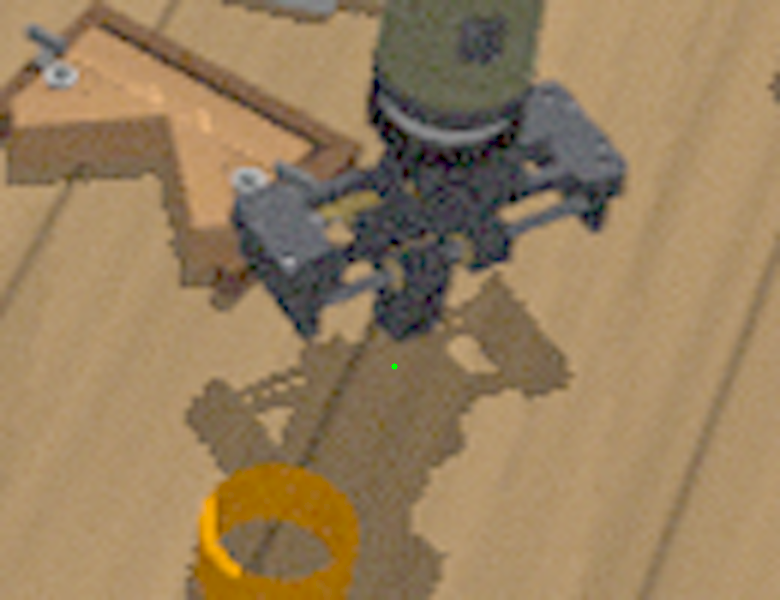

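{"api": "play_rows", "payload": {"targets": [[[0,0,0],[0,0,-0.04],255],[[0,0,0],[0,0,0],255]]}}

```text
clock: 8.4
tool_pos: [0.3978, -0.2316, -0.0092]
eef_rot: [0.242, 0.664, -0.242, 0.665]
contact_force: [-2.2, 0.1, 16.0]
opening: 0.009
```

{"api": "play_rows", "payload": {"targets": [[[0,0,0],[0,0,-0.04],255],[[0,0,0],[0,0,0],255]]}}

```text
clock: 8.6
tool_pos: [0.3978, -0.2316, -0.0092]
eef_rot: [0.241, 0.663, -0.242, 0.666]
contact_force: [-3.4, 0.4, 35.2]
opening: 0.005
```

{"api": "play_rows", "payload": {"targets": [[[0,0,0],[0,0,-0.04],255],[[0,0,0],[0,0,0],255]]}}

```text
clock: 8.8
tool_pos: [0.3978, -0.2316, -0.0093]
eef_rot: [0.241, 0.663, -0.242, 0.666]
contact_force: [-5.8, 1.8, 55.1]
opening: 0.006
```

{"api": "play_rows", "payload": {"targets": [[[0,0,0],[0,0,0.2],255]]}}

```text
clock: 8.9
tool_pos: [0.3978, -0.2316, -0.0041]
eef_rot: [0.242, 0.664, -0.242, 0.665]
contact_force: [-0.6, 0.0, -0.8]
opening: 0.006
```

```bash
python3 - <<'E'
from h import *
from scipy.spatial.transform import Rotation as R
S=load('side',7);pos=np.array([.3977,-.2316,-.009]);M=R.from_quat([.24177,.66455,-.24169,.66446]).as_matrix()
print(r.get_state()['contact_force'])
# observed tip corners: front, right, left
for p in((403,338),(437,325),(380,318)):
    w=onz(S,*crop(p,(340,164),6),0);print(w.round(4),'tool yz',(M.T@(w-pos))[1:].round(4))
E
python3 - <<'E'
import cv2,numpy as np
d=np.load('side7.npz')['color'][190:230,385:430,::-1]
im=cv2.resize(d,None,fx=14,fy=14,interpolation=cv2.INTER_NEAREST);cv2.imwrite('pics/tip7.png',((im/255.)**.4*255).astype(np.uint8))
E
```

```text
[-0.55545247  0.04834118 -0.81827075]
[ 0.3942 -0.2223  0.    ] tool yz [ 0.0049 -0.0086]
[ 0.3813 -0.2377  0.    ] tool yz [-0.0152 -0.0086]
[ 0.4092 -0.2302  0.    ] tool yz [0.0085 0.0079]
```

View pics/tip7.png

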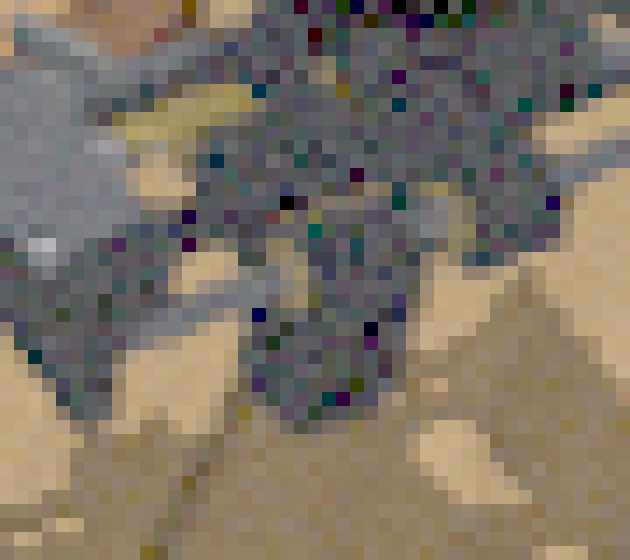

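```bash
python3 - <<'E'
from h import *
from scipy.spatial.transform import Rotation as R
S=load('side',7);pos=np.array([.3977,-.2316,0]);M=R.from_quat([.24177,.66455,-.24169,.66446]).as_matrix()
for nm,p in(('legL',(310,335)),('legR',(600,228)),('carriage L bottom',(385,275)),('carr R',(495,265))):
  for z in(.02,.04,.05,.06,.07,.08):
    w=onz(S,*crop(p,(340,164),6),z);print(nm,z,'tool yz',(M.T@(w-pos))[1:].round(4))
E
```

```text
legL 0.02 tool yz [ 0.0568 -0.0005]
legL 0.04 tool yz [ 0.0673 -0.0145]
legL 0.05 tool yz [ 0.0726 -0.0215]
legL 0.06 tool yz [ 0.0779 -0.0285]
legL 0.07 tool yz [ 0.0831 -0.0354]
legL 0.08 tool yz [ 0.0884 -0.0424]
legR 0.02 tool yz [-0.1135 -0.0023]
legR 0.04 tool yz [-0.1004 -0.0162]
legR 0.05 tool yz [-0.0938 -0.0232]
legR 0.06 tool yz [-0.0873 -0.0302]
legR 0.07 tool yz [-0.0807 -0.0372]
legR 0.08 tool yz [-0.0742 -0.0441]
carriage L bottom 0.02 tool yz [0.0024 0.0177]
carriage L bottom 0.04 tool yz [0.0138 0.0034]
carriage L bottom 0.05 tool yz [ 0.0194 -0.0037]
carriage L bottom 0.06 tool yz [ 0.0251 -0.0108]
carriage L bottom 0.07 tool yz [ 0.0308 -0.018 ]
carriage L bottom 0.08 tool yz [ 0.0365 -0.0251]
carr R 0.02 tool yz [-0.0514 -0.0006]
carr R 0.04 tool yz [-0.0393 -0.0146]
carr R 0.05 tool yz [-0.0332 -0.0216]
carr R 0.06 tool yz [-0.0271 -0.0286]
carr R 0.07 tool yz [-0.021  -0.0356]
carr R 0.08 tool yz [-0.0149 -0.0426]
```

{"api": "play_rows", "payload": {"targets": [[[0,0,0],[0,0,1],255],[[0,0,0],[0.3,0.9,1],255],[[0,0,0],[0.34,0.9,0.6],255],[[0,0,0],[0.34,0.9,0],255],[[0,0,0],[0.34,0.9,0],255]]}}

```text
clock: 9.4
tool_pos: [0.4521, -0.0925, 0.0784]
eef_rot: [0.241, 0.661, -0.244, 0.667]
contact_force: [0.2, -0.1, -0.6]
opening: 0.006
```

{"api": "play_rows", "payload": {"targets": [[[0,0,0],[0.34,0.9,0],255],[[0,0,0],[0.34,0.9,0],255],[[0,0,0],[0.34,0.9,0],255],[[0,0,0],[0.34,0.9,0],255],[[0,0,0],[0.36,0.9,0],255]]}}

```text
clock: 9.9
tool_pos: [0.5202, 0.0878, 0.0774]
eef_rot: [0.24, 0.662, -0.244, 0.667]
contact_force: [1.3, 0.5, 0.4]
opening: 0.005
```

{"api": "play_rows", "payload": {"targets": [[[0,0,0],[0,0.5,-0.2],255],[[0,0,0],[0,0,-0.5],255],[[0,0,0],[0,0,-0.4],255],[[0,0,0],[0,0,0],255],[[0,0,0],[0,0,0],255]]}}

```text
clock: 10.4
tool_pos: [0.5198, 0.1064, 0.0335]
eef_rot: [0.24, 0.662, -0.244, 0.666]
contact_force: [-1.1, -0.3, 0.8]
opening: 0.001
```

```bash
python3 look.py 8 side
```

```text
[0.51984241 0.10636013 0.03350935] [ 0.24037286  0.66212377 -0.2441829   0.66647409] [-1.11463014 -0.28562383  0.78415993]
side 325.20221246181296 286.22209096247974
260 226
```

View pics/side8.png

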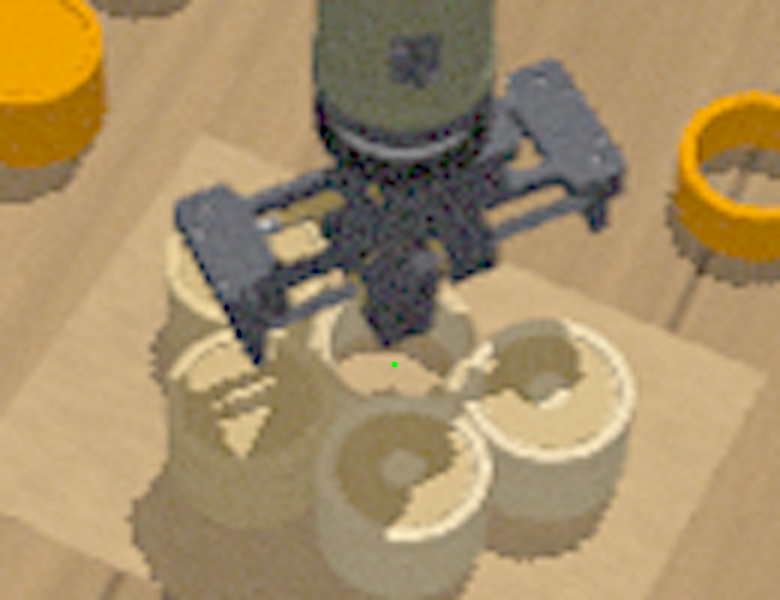

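```bash
python3 - <<'E'
from h import *
import cv2
from scipy.spatial.transform import Rotation as R
S=load('side');c=S['cam_to_world']
for p in((.5166,.112,.034),(.5165,.1108,.034)):
    q=c[:3,:3].T@(np.array(p)-c[:3,3]);print(S['cx']+S['fx']*q[0]/-q[2],S['cy']-S['fy']*q[1]/-q[2])
a=S['color'][262:300,305:350,::-1];b=load('side',8)['color'][262:300,305:350,::-1]
f=lambda i:((cv2.resize(i,None,fx=15,fy=15,interpolation=cv2.INTER_NEAREST)/255.)**.5*255).astype(np.uint8)
cv2.imwrite('pics/r0.png',f(a));cv2.imwrite('pics/r8.png',f(b))
s=r.get_state();M=R.from_quat(s['eef_rot']);t=np.radians(50);Y=np.array([np.cos(t),np.sin(t),0]);X=np.array([0,0,-1.]);print((R.from_matrix(np.c_[X,Y,np.cross(X,Y)])*M.inv()).as_rotvec().round(4))
E
```

```text
325.58282166596155 282.9315726851358
325.7946343391808 282.61072182423777
[0.0067 0.0049 0.0015]
```

View pics/r0.png

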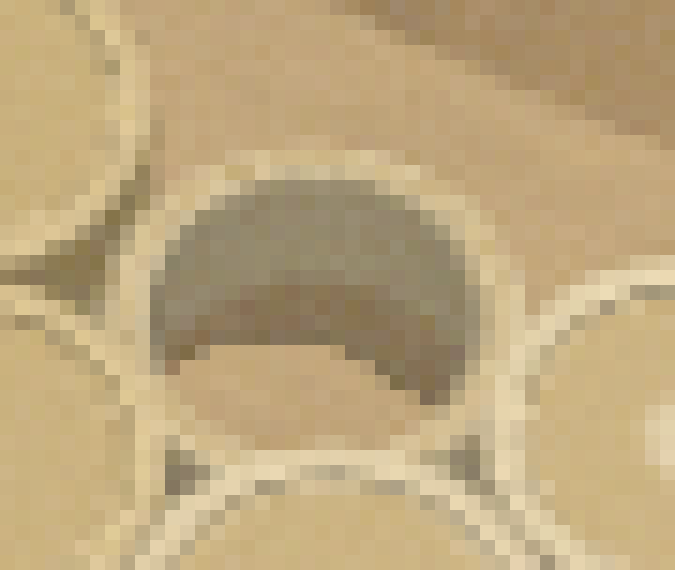

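View pics/r8.png

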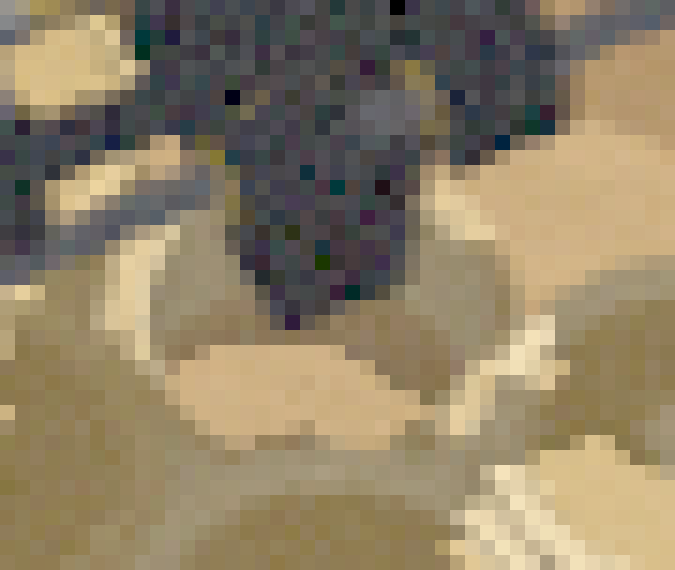

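```bash
python3 - <<'E'
from h import *
S=load('side')
u=305+292/15-.5
for v in(262+325/15-.5,262+332/15-.5):
    w=onz(S,u,v,.0427)[:2];print('tip centre in side coords',w-[.0014,.0158])
# ring bore: left/right extremes at widest row; top/bottom of outer rim
print('bore centre L/R',onz(S,305+315/15-.5,262+305/15-.5,.034))
print('outer top edge',onz(S,305+325/15-.5,262+150/15-.5,.034))
E
```

```text
tip centre in side coords [0.51657276 0.10418793]
tip centre in side coords [0.51595911 0.10557604]
bore centre L/R [0.51825703 0.10879279 0.034     ]
outer top edge [0.5304538  0.07652374 0.034     ]
```

{"api": "play_rows", "payload": {"targets": [[[0.0067,0.0049,0.0015],[0,0,-0.2],255],[[0,0,0],[0,0,-0.3],255],[[0,0,0],[0,0,-0.3],255],[[0,0,0],[0,0,-0.14],255],[[0,0,0],[0,0,0],255]]}}

```text
clock: 10.95
tool_pos: [0.5193, 0.1064, -0.0053]
eef_rot: [0.241, 0.665, -0.242, 0.664]
contact_force: [-0.6, -0.3, 0.5]
opening: 0.006
```

```bash
python3 look.py 9 side
```

```text
[ 0.51931617  0.106402   -0.0053256 ] [ 0.24103459  0.66518824 -0.24215439  0.66391881] [-0.62321786 -0.33192435  0.52738324]
side 325.1838930607554 294.065188912676
260 234
```

View pics/side9.png

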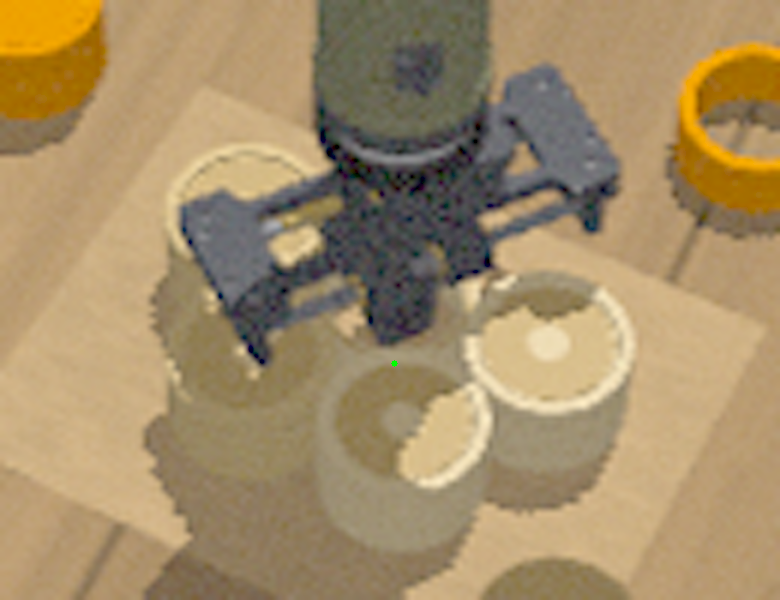

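{"api": "play_rows", "payload": {"targets": [[[0,0,0],[-0.005,-0.075,0],255],[[0,0,0],[-0.005,-0.075,0],255],[[0,0,0],[-0.005,-0.075,0],255],[[0,0,0],[-0.005,-0.075,0],255],[[0,0,0],[-0.005,-0.075,0],255]]}}

```text
clock: 11.5
tool_pos: [0.5193, 0.0913, -0.0039]
eef_rot: [0.242, 0.664, -0.242, 0.664]
contact_force: [-0.2, -0.3, 0.0]
opening: 0.004
```

{"api": "play_rows", "payload": {"targets": [[[0,0,0],[-0.005,-0.075,0],255],[[0,0,0],[-0.005,-0.075,0],255],[[0,0,0],[-0.005,-0.075,0],255],[[0,0,0],[-0.005,-0.075,0],255],[[0,0,0],[-0.005,-0.075,0],255]]}}

```text
clock: 12.0
tool_pos: [0.5181, 0.0763, -0.0042]
eef_rot: [0.242, 0.665, -0.242, 0.664]
contact_force: [0.9, 0.7, -0.4]
opening: 0.007
```

{"api": "play_rows", "payload": {"targets": [[[0,0,0],[-0.006,-0.1,0],255],[[0,0,0],[-0.006,-0.1,0],255],[[0,0,0],[-0.006,-0.1,0],255],[[0,0,0],[-0.006,-0.1,0],255],[[0,0,0],[0,0,0],255]]}}

```text
clock: 12.5
tool_pos: [0.517, 0.0593, -0.0042]
eef_rot: [0.242, 0.664, -0.243, 0.664]
contact_force: [-0.0, -0.3, -0.1]
opening: 0.002
```

```bash
python3 look.py 10 side top
```

```text
[ 0.51696585  0.05931758 -0.00423507] [ 0.24166133  0.66446914 -0.24263526  0.66423542] [-0.0300361  -0.25730999 -0.1214723 ]
side 332.60452503852605 281.5013115714073
267 221
top 278.4814509209691 262.08000243123104
213 202
```

View pics/side10.png

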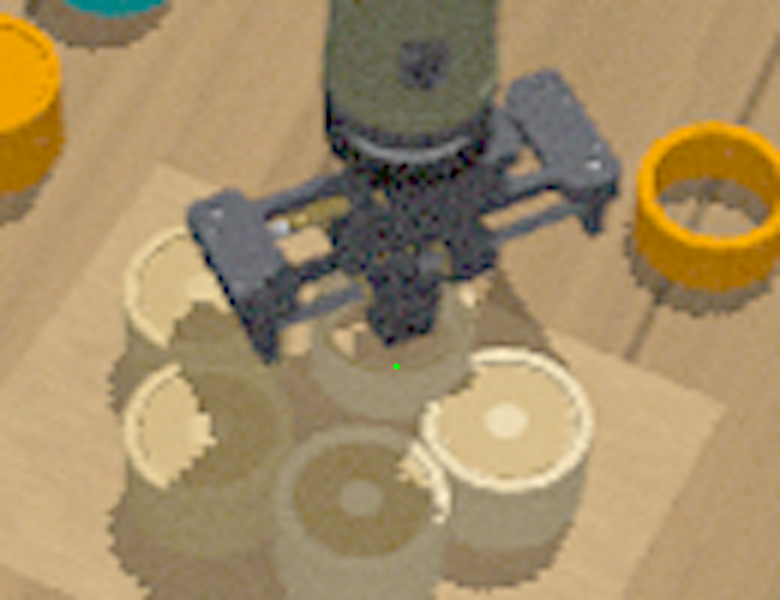

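{"api": "play_rows", "payload": {"targets": [[[0,0,0],[0.02,-0.14,0],255],[[0,0,0],[0.05,-0.2,0],255],[[0,0,0],[0.08,-0.25,0],255],[[0,0,0],[0.08,-0.25,0],255],[[0,0,0],[0.08,-0.25,0],255]]}}

```text
clock: 13.1
tool_pos: [0.5299, 0.0154, -0.0042]
eef_rot: [0.242, 0.664, -0.242, 0.664]
contact_force: [-0.6, -0.5, 0.4]
opening: 0.003
```

{"api": "play_rows", "payload": {"targets": [[[0,0,0],[0.08,-0.25,0],255],[[0,0,0],[0.08,-0.25,0],255],[[0,0,0],[0.08,-0.25,0],255],[[0,0,0],[0.08,-0.25,0],255],[[0,0,0],[0.08,-0.25,0],255]]}}

```text
clock: 13.6
tool_pos: [0.5458, -0.0339, -0.0042]
eef_rot: [0.242, 0.665, -0.242, 0.664]
contact_force: [-0.3, 0.7, -0.1]
opening: 0.006
```

{"api": "play_rows", "payload": {"targets": [[[0,0,0],[0.08,-0.25,0],255],[[0,0,0],[0.08,-0.25,0],255],[[0,0,0],[0.08,-0.25,0],255],[[0,0,0],[0.08,-0.25,0],255],[[0,0,0],[0.08,-0.2,0],255]]}}

```text
clock: 14.1
tool_pos: [0.5617, -0.0823, -0.0042]
eef_rot: [0.242, 0.665, -0.242, 0.664]
contact_force: [-0.6, 0.9, 0.6]
opening: 0.006
```

```bash
python3 look.py 11 side top
```

```text
[ 0.56170242 -0.08227147 -0.00418864] [ 0.24177998  0.66453935 -0.24215856  0.66429596] [-0.55406481  0.8551226   0.63817124]
side 337.5831777887006 240.9919442790815
272 180
top 337.60239763656074 243.85235291994928
272 183
```

View pics/side11.png

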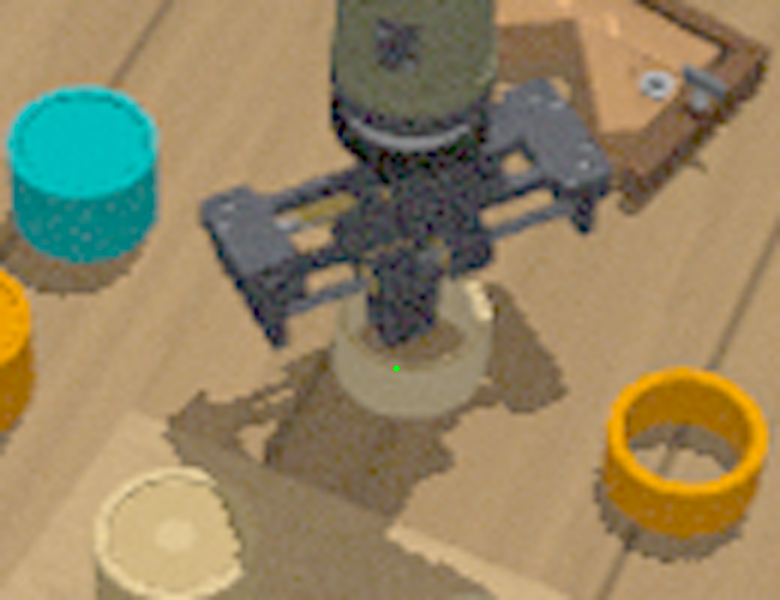

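View pics/top11.png

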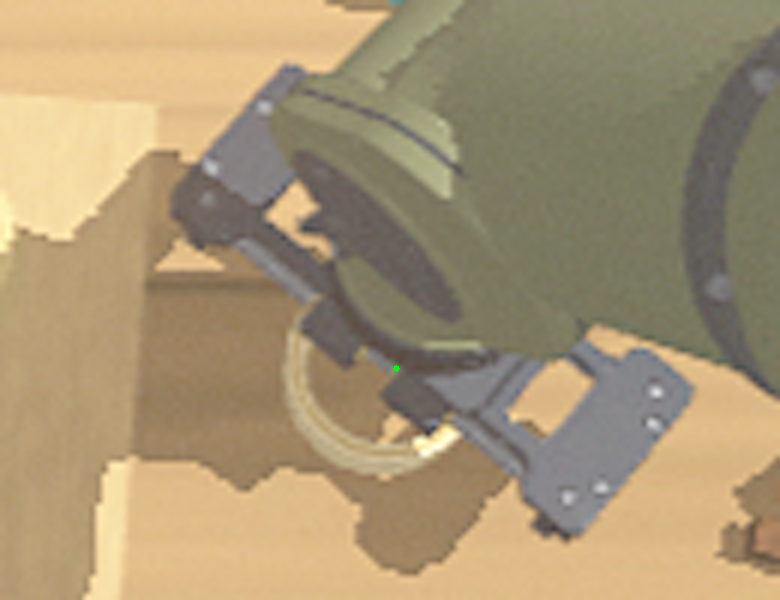

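```bash
python3 - <<'E'
from h import *
T,S=load('top'),load('side')
for a,b in(((333,68),(205,112)),((320,118),(238,135)),((248,470),(535,295)),((240,522),(575,318)),((282,137),(240,172)),((219,437),(491,314))):
    print(*[x.round(4) for x in tri(T,crop(a,(385,195),6),S,crop(b,(320,155),8))])
E
```

```text
[ 0.6382 -0.3158  0.0348] 0.003
[ 0.62   -0.3098  0.0341] 0.0
[ 0.4834 -0.2747  0.0361] 0.0018
[ 0.4649 -0.271   0.0347] 0.0004
[ 0.6136 -0.2964  0.0285] 0.0005
[ 0.4973 -0.2668  0.0269] 0.0012
```

{"api": "play_rows", "payload": {"targets": [[[0,0,0],[0.08,-0.25,0],255],[[0,0,0],[0.08,-0.25,0],255],[[0,0,0],[0.08,-0.25,0],255],[[0,0,0],[0.08,-0.25,0],255],[[0,0,0],[0.08,-0.25,0],255]]}}

```text
clock: 14.7
tool_pos: [0.5778, -0.1322, -0.0042]
eef_rot: [0.242, 0.665, -0.242, 0.664]
contact_force: [-0.3, 0.5, 0.1]
opening: 0.004
```

{"api": "play_rows", "payload": {"targets": [[[0,0,0],[0.08,-0.25,0],255],[[0,0,0],[0.06,-0.25,0],255],[[0,0,0],[0,-0.2,0],255],[[0,0,0],[-0.05,-0.19,0],255],[[0,0,0],[-0.05,-0.19,0],255]]}}

```text
clock: 15.2
tool_pos: [0.5788, -0.1747, -0.0042]
eef_rot: [0.242, 0.665, -0.242, 0.664]
contact_force: [0.3, 0.5, -0.5]
opening: 0.005
```

{"api": "play_rows", "payload": {"targets": [[[0,0,0],[-0.05,-0.19,0],255],[[0,0,0],[-0.05,-0.19,0],255],[[0,0,0],[-0.05,-0.19,0],255],[[0,0,0],[-0.05,-0.19,0],255],[[0,0,0],[-0.02,-0.1,0],255]]}}

```text
clock: 15.7
tool_pos: [0.5699, -0.21, -0.0043]
eef_rot: [0.242, 0.665, -0.242, 0.664]
contact_force: [-0.5, -0.5, 0.7]
opening: 0.006
```

```bash
python3 look.py 12 side top
```

```text
[ 0.56985139 -0.20996298 -0.00425414] [ 0.24177571  0.66455645 -0.24243955  0.66417791] [-0.45041354 -0.49189757  0.6712643 ]
side 351.1137387844686 211.1285682288184
286 151
top 390.4318270255813 240.72896799717248
325 180
```

View pics/side12.png

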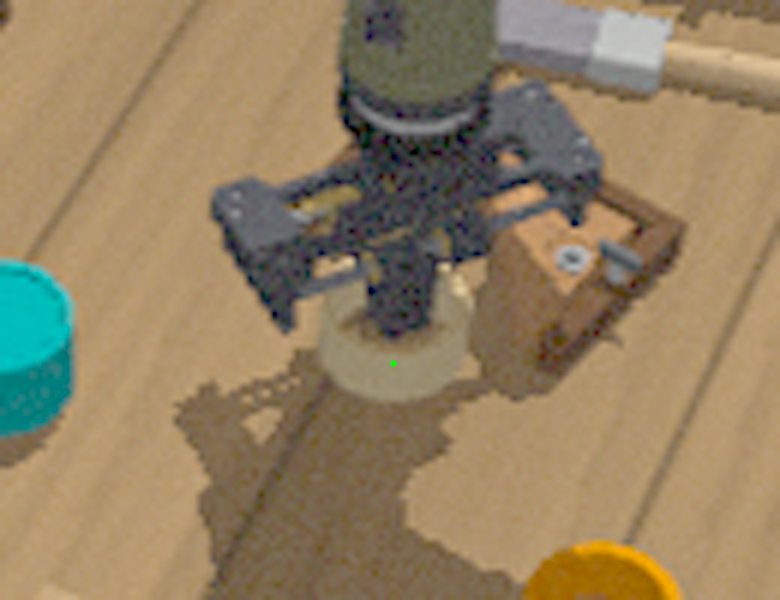

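View pics/top12.png

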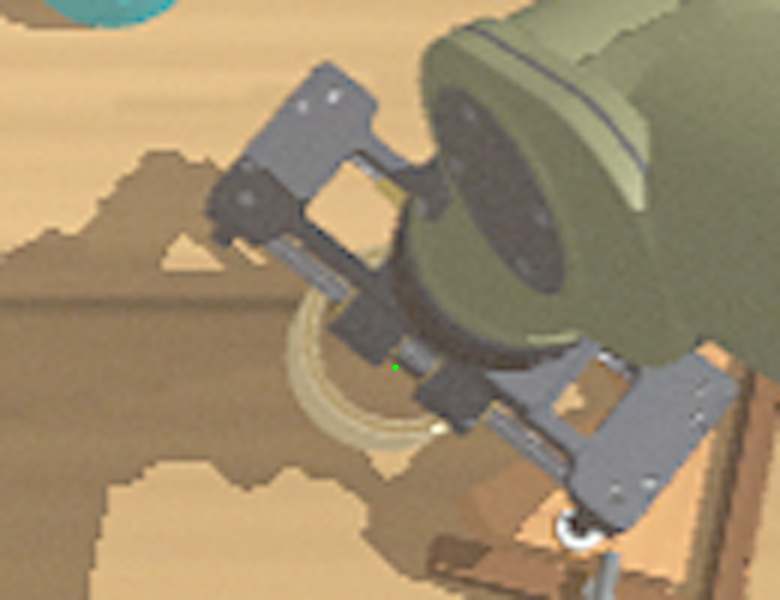

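{"api": "play_rows", "payload": {"targets": [[[0,0,0],[-0.025,-0.097,0],255],[[0,0,0],[-0.025,-0.097,0],255],[[0,0,0],[-0.025,-0.097,0],255],[[0,0,0],[-0.025,-0.097,0],255],[[0,0,0],[-0.025,-0.097,0],255]]}}

```text
clock: 16.3
tool_pos: [0.5653, -0.2284, -0.0041]
eef_rot: [0.242, 0.665, -0.242, 0.664]
contact_force: [0.6, 1.0, 0.2]
opening: 0.005
```

{"api": "play_rows", "payload": {"targets": [[[0,0,0],[-0.012,-0.048,0],255],[[0,0,0],[-0.012,-0.048,0],255],[[0,0,0],[0,0,0],255]]}}

```text
clock: 16.6
tool_pos: [0.5643, -0.2323, -0.0042]
eef_rot: [0.242, 0.665, -0.242, 0.664]
contact_force: [-1.0, 0.0, -1.1]
opening: 0.008
```

```bash
cat > f.py <<'E'
from h import *
s=r.get_state();F=s['contact_force'];print(s['clock'],s['tool_pos'].round(4),F.round(2),'along',(F@[-.246,-.969,0]).round(2),'lat',(F@[.969,-.246,0]).round(2))
E
python3 f.py; python3 look.py 13 side top
```

```text
16.6 [ 0.5643 -0.2323 -0.0042] [-0.97  0.03 -1.11] along 0.21 lat -0.95
[ 0.5642926  -0.23228757 -0.00417608] [ 0.24176741  0.66454434 -0.24203855  0.66433928] [-0.96897951  0.02733959 -1.10688635]
side 355.4200611477191 206.82014562097618
290 146
top 399.76455428184806 243.02012346107782
334 183
```

View pics/top13.png

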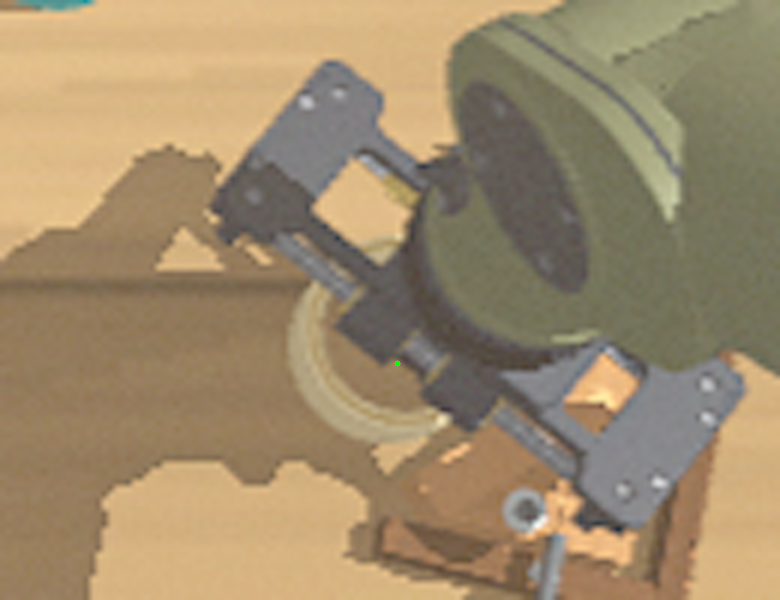

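{"api": "play_rows", "payload": {"targets": [[[0,0,0],[-0.012,-0.048,0],255],[[0,0,0],[-0.012,-0.048,0],255],[[0,0,0],[-0.012,-0.048,0],255],[[0,0,0],[0,0,0],255]]}}

```text
clock: 17.1
tool_pos: [0.5628, -0.2382, -0.0042]
eef_rot: [0.242, 0.665, -0.242, 0.664]
contact_force: [0.4, 0.7, 0.4]
opening: 0.003
```

{"api": "play_rows", "payload": {"targets": [[[0,0,0],[-0.012,-0.048,0],255],[[0,0,0],[0,0,0],255]]}}

```text
clock: 17.3
tool_pos: [0.5623, -0.24, -0.0042]
eef_rot: [0.242, 0.665, -0.242, 0.664]
contact_force: [-0.9, -0.2, -0.6]
opening: 0.01
```

```bash
python3 f.py
```

```text
17.3 [ 0.5623 -0.24   -0.0042] [-0.86 -0.16 -0.64] along 0.37 lat -0.79
```

{"api": "play_rows", "payload": {"targets": [[[0,0,0],[-0.006,-0.024,0],255],[[0,0,0],[0,0,0],255]]}}

```text
clock: 17.5
tool_pos: [0.5622, -0.2407, -0.0042]
eef_rot: [0.242, 0.665, -0.242, 0.664]
contact_force: [0.6, 0.6, 0.2]
opening: 0.001
```

{"api": "play_rows", "payload": {"targets": [[[0,0,0],[-0.006,-0.024,0],255],[[0,0,0],[0,0,0],255]]}}

```text
clock: 17.7
tool_pos: [0.5619, -0.2417, -0.0042]
eef_rot: [0.242, 0.665, -0.242, 0.664]
contact_force: [-0.1, -0.2, 0.2]
opening: 0.004
```

```bash
python3 f.py
```

```text
17.7 [ 0.5619 -0.2417 -0.0042] [-0.05 -0.23  0.19] along 0.24 lat 0.0
```

{"api": "play_rows", "payload": {"targets": [[[0,0,0],[-0.006,-0.024,0],255],[[0,0,0],[0,0,0],255]]}}

```text
clock: 17.9
tool_pos: [0.5617, -0.2427, -0.0042]
eef_rot: [0.242, 0.665, -0.242, 0.664]
contact_force: [0.2, 0.5, -0.8]
opening: 0.008
```

```bash
python3 f.py
```

```text
17.9 [ 0.5617 -0.2427 -0.0042] [ 0.22  0.49 -0.77] along -0.52 lat 0.09
```

{"api": "play_rows", "payload": {"targets": [[[0,0,0],[-0.006,-0.024,0],255],[[0,0,0],[0,0,0],255]]}}

```text
clock: 18.1
tool_pos: [0.5614, -0.2437, -0.0042]
eef_rot: [0.242, 0.665, -0.242, 0.664]
contact_force: [-0.3, -0.6, -0.3]
opening: 0.004
```

```bash
python3 look.py 14 side top
```

```text
[ 0.56140896 -0.24365893 -0.00419164] [ 0.24173749  0.66458655 -0.24197475  0.66433119] [-0.32729941 -0.57952406 -0.27425986]
side 357.6076353839999 204.66264207328456
292 144
top 404.5219099075938 244.21446993567997
339 184
```

View pics/top14.png

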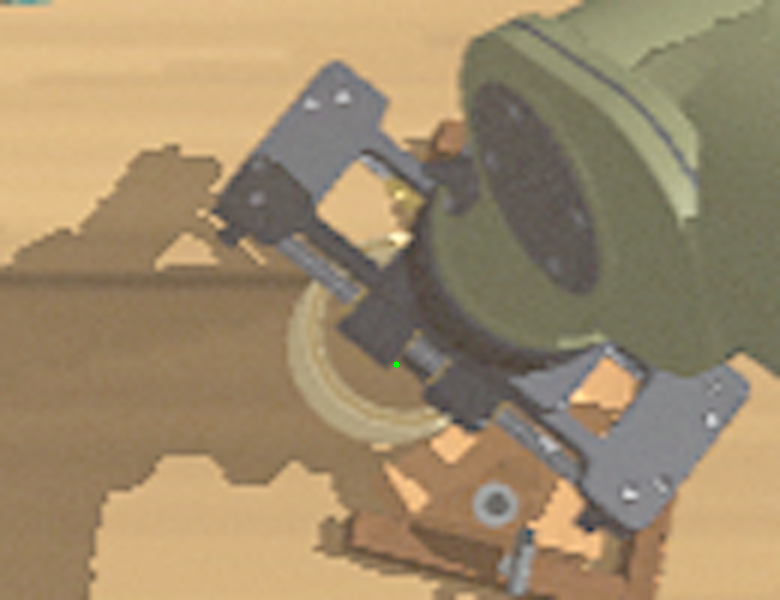

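View pics/side14.png

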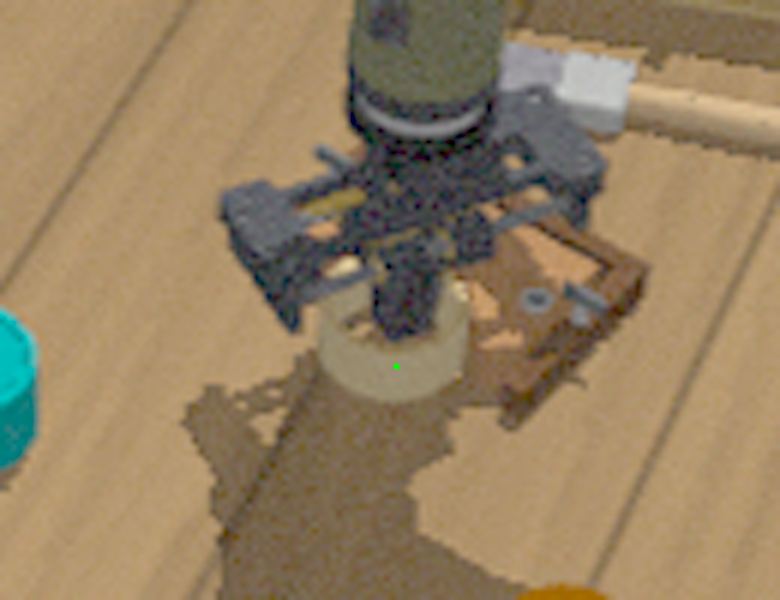

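{"api": "play_rows", "payload": {"targets": [[[0,0,0],[-0.006,-0.024,0],255],[[0,0,0],[0,0,0],255]]}}

```text
clock: 18.4
tool_pos: [0.5612, -0.2446, -0.0042]
eef_rot: [0.242, 0.665, -0.242, 0.664]
contact_force: [0.6, -0.1, 0.1]
opening: 0.005
```

```bash
python3 f.py; python3 - <<'E'
from h import *
T=load('top');print(onz(T,403.4,240.4,.034))
E
```

```text
18.4 [ 0.5612 -0.2446 -0.0042] [ 0.6  -0.11  0.12] along -0.04 lat 0.61
[ 0.55848437 -0.2277177   0.034     ]
```

```bash
python3 - <<'E'
from h import *
S=load('side');w=onz(S,357.25,210.6,0);k=(S['cam_to_world'][:3,3]-w)[:2];k/=np.linalg.norm(k);print(w,w[:2]-.038*k)
import cv2
T=load('top',14)['color'];im=T[215:265,375:440,::-1];cv2.imwrite('pics/t14z.png',cv2.resize(im,None,fx=12,fy=12,interpolation=cv2.INTER_CUBIC))
S=load('side',14)['color'];im=S[170:220,335:400,::-1];cv2.imwrite('pics/s14z.png',((cv2.resize(im,None,fx=12,fy=12,interpolation=cv2.INTER_CUBIC)/255.)**.5*255).astype(np.uint8))
E
```

```text
[ 5.45029667e-01 -1.95254258e-01 -2.22044605e-16] [ 0.55688001 -0.23135924]
```

View pics/t14z.png

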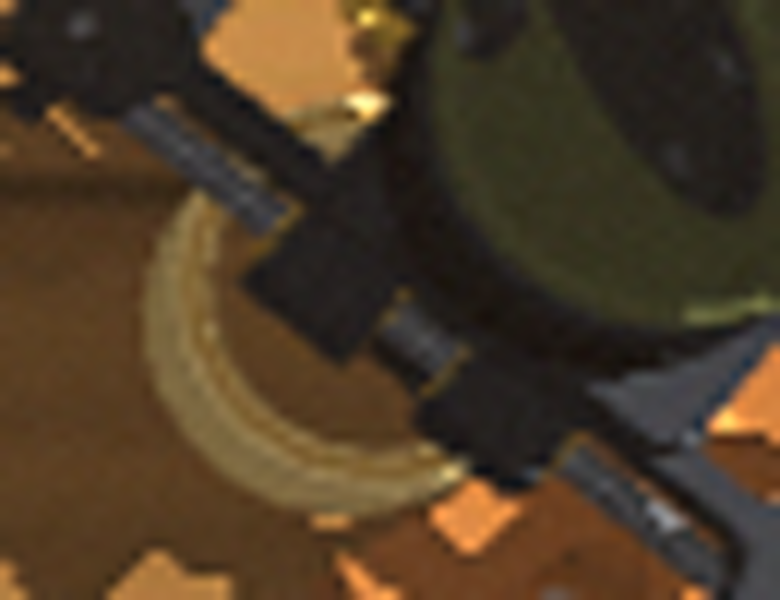

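View pics/s14z.png

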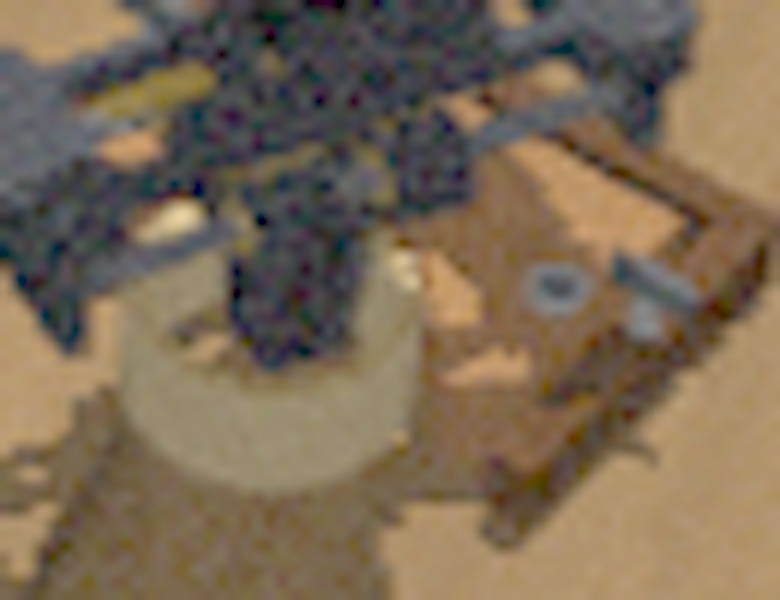

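{"api": "play_rows", "payload": {"targets": [[[0,0,0],[-0.006,-0.024,0],255],[[0,0,0],[0,0,0],255]]}}

```text
clock: 18.6
tool_pos: [0.561, -0.2456, -0.0042]
eef_rot: [0.242, 0.665, -0.242, 0.664]
contact_force: [0.1, -0.6, 0.2]
opening: 0.007
```

```bash
python3 f.py
```

```text
18.6 [ 0.561  -0.2456 -0.0042] [ 0.07 -0.62  0.16] along 0.58 lat 0.22
```

{"api": "play_rows", "payload": {"targets": [[[0,0,0],[-0.006,-0.024,0],255],[[0,0,0],[0,0,0],255]]}}

```text
clock: 18.8
tool_pos: [0.5607, -0.2465, -0.0042]
eef_rot: [0.242, 0.665, -0.242, 0.664]
contact_force: [0.7, -0.1, 0.1]
opening: 0.003
```

```bash
python3 f.py
```

```text
18.8 [ 0.5607 -0.2465 -0.0042] [ 0.73 -0.14  0.15] along -0.04 lat 0.74
```

{"api": "play_rows", "payload": {"targets": [[[0,0,0],[-0.006,-0.024,0],255],[[0,0,0],[0,0,0],255]]}}

```text
clock: 19.0
tool_pos: [0.5605, -0.2474, -0.0042]
eef_rot: [0.242, 0.665, -0.242, 0.664]
contact_force: [-0.6, -0.0, -0.4]
opening: 0.009
```

```bash
python3 f.py
```

```text
19.0 [ 0.5605 -0.2474 -0.0042] [-0.61 -0.01 -0.37] along 0.16 lat -0.59
```

{"api": "play_rows", "payload": {"targets": [[[0,0,0],[-0.006,-0.024,0],255],[[0,0,0],[0,0,0],255]]}}

```text
clock: 19.2
tool_pos: [0.5603, -0.2484, -0.0042]
eef_rot: [0.242, 0.665, -0.242, 0.664]
contact_force: [0.2, 0.2, 0.2]
opening: 0.008
```

```bash
python3 f.py
```

```text
19.2 [ 0.5603 -0.2484 -0.0042] [0.19 0.22 0.17] along -0.26 lat 0.14
```

{"api": "play_rows", "payload": {"targets": [[[0,0,0],[-0.005,-0.02,0],255],[[0,0,0],[0,0,0],255]]}}

```text
clock: 19.4
tool_pos: [0.56, -0.2492, -0.0042]
eef_rot: [0.242, 0.665, -0.242, 0.664]
contact_force: [-0.0, 0.7, -1.0]
opening: 0.003
```

```bash
python3 f.py
```

```text
19.4 [ 0.56   -0.2492 -0.0042] [-0.01  0.71 -1.  ] along -0.69 lat -0.19
```

{"api": "play_rows", "payload": {"targets": [[[0,0,0],[-0.005,-0.02,0],255],[[0,0,0],[0,0,0],255]]}}

```text
clock: 19.6
tool_pos: [0.5598, -0.25, -0.0042]
eef_rot: [0.242, 0.665, -0.242, 0.664]
contact_force: [0.1, 0.4, -0.1]
opening: 0.011
```

```bash
python3 f.py
```

```text
19.6 [ 0.5598 -0.25   -0.0042] [ 0.1   0.44 -0.08] along -0.45 lat -0.01
```

{"api": "play_rows", "payload": {"targets": [[[0,0,0],[-0.005,-0.02,0],255],[[0,0,0],[0,0,0],255]]}}

```text
clock: 19.8
tool_pos: [0.5597, -0.2508, -0.0042]
eef_rot: [0.242, 0.665, -0.242, 0.664]
contact_force: [-0.1, 0.5, 0.7]
opening: 0.007
```

{"api": "play_rows", "payload": {"targets": [[[0,0,0],[0,0,0],255]]}}

```text
clock: 19.9
tool_pos: [0.5597, -0.2507, -0.0041]
eef_rot: [0.242, 0.665, -0.242, 0.664]
contact_force: [0.0, -0.4, -0.6]
opening: 0.006
```

```bash
python3 f.py; python3 look.py 15 side top;python3 - <<'E'
from h import *
import cv2
T=load('top',15)['color'];im=T[205:275,375:465,::-1];cv2.imwrite('pics/t15z.png',cv2.resize(im,None,fx=8,fy=8,interpolation=cv2.INTER_CUBIC))
S=load('side',15)['color'];im=S[165:215,335:400,::-1];cv2.imwrite('pics/s15z.png',((cv2.resize(im,None,fx=12,fy=12,interpolation=cv2.INTER_CUBIC)/255.)**.5*255).astype(np.uint8))
E
```

```text
19.9 [ 0.5597 -0.2507 -0.0041] [ 0.04 -0.35 -0.64] along 0.33 lat 0.13
[ 0.55968611 -0.25073032 -0.00414489] [ 0.24168502  0.66458622 -0.24189743  0.66437876] [ 0.04418304 -0.35013625 -0.63519356]
side 358.9415260928641 203.30898254458896
293 143
top 407.48649411664456 244.9248263923088
342 184
```

View pics/t15z.png

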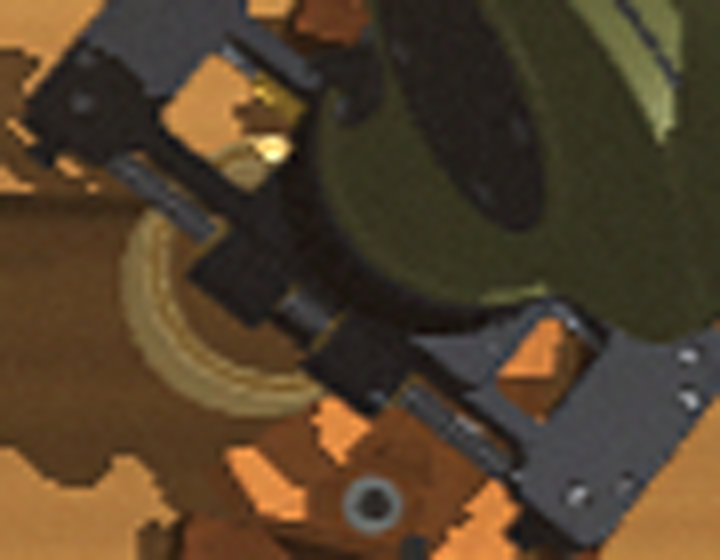

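View pics/s15z.png

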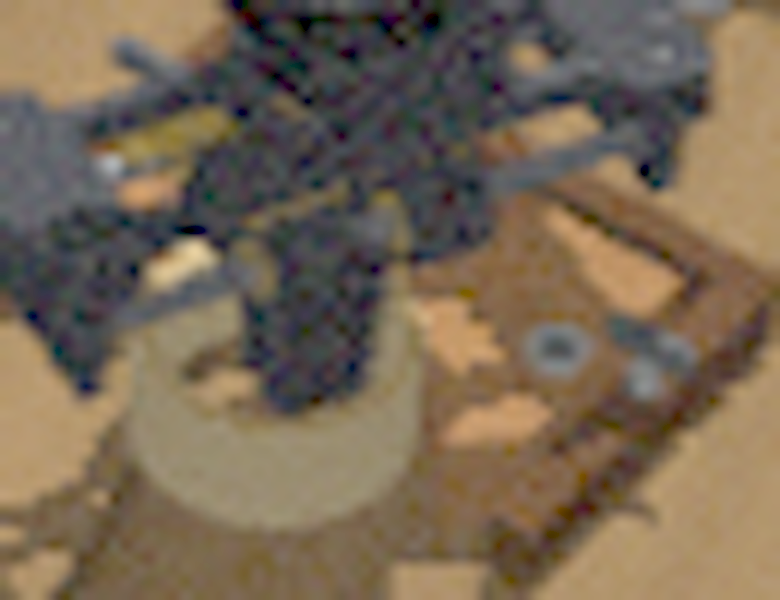

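{"api": "play_rows", "payload": {"targets": [[[0,0,0],[-0.005,-0.02,0],255],[[0,0,0],[0,0,0],255]]}}

```text
clock: 20.2
tool_pos: [0.5595, -0.2513, -0.0042]
eef_rot: [0.242, 0.665, -0.242, 0.664]
contact_force: [0.2, 0.3, -0.2]
opening: 0.006
```

```bash
python3 f.py
```

```text
20.2 [ 0.5595 -0.2513 -0.0042] [ 0.16  0.33 -0.15] along -0.36 lat 0.07
```

{"api": "play_rows", "payload": {"targets": [[[0,0,0],[-0.005,-0.02,0],255],[[0,0,0],[0,0,0],255]]}}

```text
clock: 20.4
tool_pos: [0.5595, -0.2515, -0.0042]
eef_rot: [0.242, 0.665, -0.241, 0.664]
contact_force: [1.9, 0.7, -0.5]
opening: 0.005
```

```bash
python3 f.py
```

```text
20.4 [ 0.5595 -0.2515 -0.0042] [ 1.89  0.73 -0.51] along -1.17 lat 1.65
```

{"api": "play_rows", "payload": {"targets": [[[0,0,0],[-0.0025,-0.01,0],255],[[0,0,0],[0,0,0],255]]}}

```text
clock: 20.6
tool_pos: [0.5595, -0.2517, -0.0041]
eef_rot: [0.242, 0.665, -0.241, 0.664]
contact_force: [-0.3, 2.6, 0.1]
opening: 0.003
```

```bash
python3 f.py;sleep 0; python3 f.py
```

```text
20.6 [ 0.5595 -0.2517 -0.0041] [-0.27  2.57  0.09] along -2.43 lat -0.9
20.6 [ 0.5595 -0.2517 -0.0041] [-0.27  2.57  0.09] along -2.43 lat -0.9
```

{"api": "play_rows", "payload": {"targets": [[[0,0,0],[-0.0025,-0.01,0],255],[[0,0,0],[0,0,0],255]]}}

```text
clock: 20.8
tool_pos: [0.5594, -0.2519, -0.0041]
eef_rot: [0.242, 0.665, -0.241, 0.664]
contact_force: [1.2, 5.6, -0.5]
opening: 0.009
```

```bash
python3 f.py
```

```text
20.8 [ 0.5594 -0.2519 -0.0041] [ 1.15  5.59 -0.5 ] along -5.7 lat -0.26
```

{"api": "play_rows", "payload": {"targets": [[[0,0,0],[-0.0015,-0.006,0],255],[[0,0,0],[0,0,0],255]]}}

```text
clock: 21.0
tool_pos: [0.5594, -0.252, -0.0041]
eef_rot: [0.242, 0.665, -0.241, 0.664]
contact_force: [1.3, 5.6, -0.2]
opening: 0.007
```

```bash
python3 f.py; python3 look.py 16 side top;python3 - <<'E'
from h import *
import cv2
T=load('top',16)['color'];im=T[205:275,375:465,::-1];cv2.imwrite('pics/t16z.png',cv2.resize(im,None,fx=8,fy=8,interpolation=cv2.INTER_CUBIC))
S=load('side',16)['color'];im=S[165:215,335:400,::-1];cv2.imwrite('pics/s16z.png',((cv2.resize(im,None,fx=12,fy=12,interpolation=cv2.INTER_CUBIC)/255.)**.5*255).astype(np.uint8))
E
python3 f.py
```

```text
21.0 [ 0.5594 -0.252  -0.0041] [ 1.3   5.6  -0.22] along -5.74 lat -0.12
[ 0.55944434 -0.25195206 -0.00412009] [ 0.24209479  0.66468675 -0.24087771  0.66449949] [ 1.29732014  5.59663048 -0.21897014]
side 359.1553944102106 203.06667758900016
294 143
top 407.99940482057116 245.0235293375042
342 185
21.1 [ 0.5594 -0.2519 -0.0041] [ 0.97  4.77 -0.4 ] along -4.86 lat -0.23
```

View pics/t16z.png

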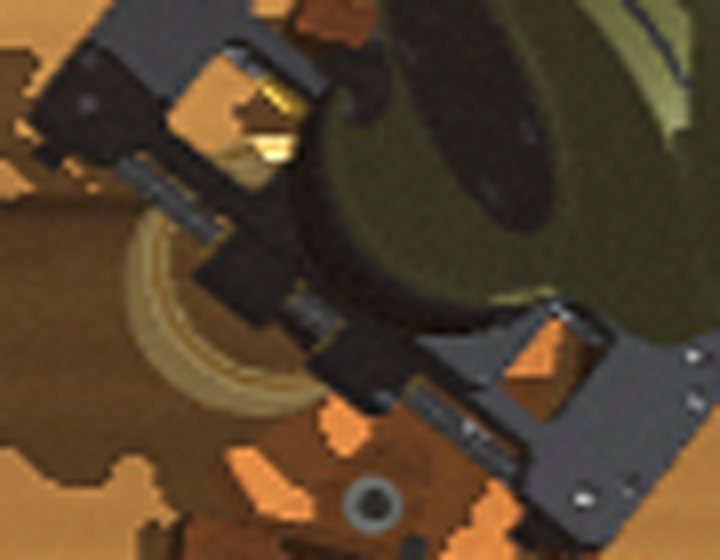

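View pics/s16z.png

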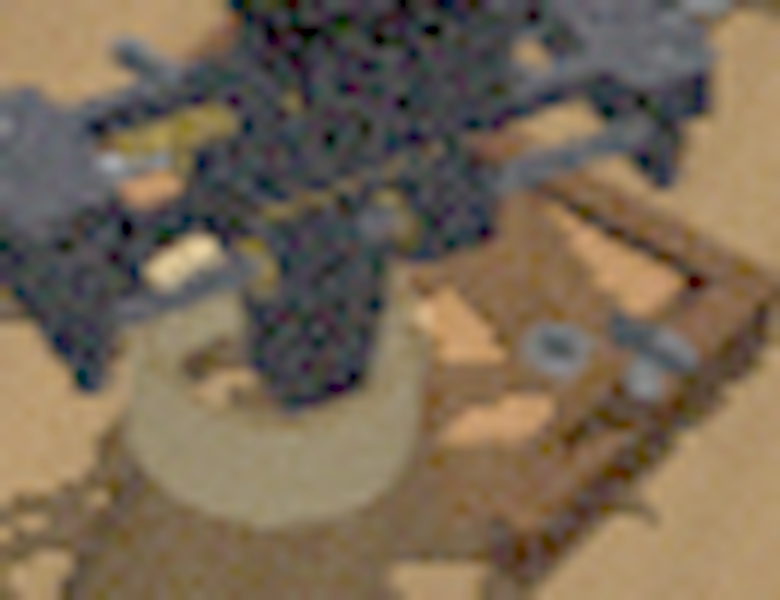

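```bash
python3 f.py; python3 - <<'E'
from h import *
T=load('top');S=load('side');h=np.array([-.246,-.969]);l=np.array([.969,-.246])
a=onz(T,408.5,238.7,.034)[:2];d=np.array([.5646,-.2404])-a;print('top',a,d@h,d@l)
w=onz(S,357.5,208.4,0);k=(S['cam_to_world'][:3,3]-w)[:2];k/=np.linalg.norm(k);a=w[:2]-.038*k;d=np.array([.5625,-.2366])-a;print('side',a,d@h,d@l)
E
```

```text
21.1 [ 0.5594 -0.2519 -0.0041] [ 0.97  4.77 -0.4 ] along -4.86 lat -0.23
top [ 0.56246494 -0.23949173] 0.0003548879407591559 0.002292309621208739
side [ 0.55953242 -0.24007365] -0.004095995507423155 0.0020210659124363355
```

{"api": "play_rows", "payload": {"targets": [[[0,0,0],[-0.0015,-0.006,0],255],[[0,0,0],[0,0,0],255]]}}

```text
clock: 21.3
tool_pos: [0.5594, -0.252, -0.0041]
eef_rot: [0.242, 0.665, -0.241, 0.665]
contact_force: [1.1, 4.8, -0.4]
opening: 0.005
```

```bash
python3 f.py
```

```text
21.3 [ 0.5594 -0.252  -0.0041] [ 1.1   4.79 -0.42] along -4.91 lat -0.11
```

{"api": "play_rows", "payload": {"targets": [[[0,0,0],[-0.0025,-0.01,0],255],[[0,0,0],[0,0,0],255]]}}

```text
clock: 21.5
tool_pos: [0.5595, -0.252, -0.0041]
eef_rot: [0.242, 0.665, -0.24, 0.665]
contact_force: [1.3, 5.6, -1.2]
opening: 0.006
```

```bash
python3 f.py
```

```text
21.5 [ 0.5595 -0.252  -0.0041] [ 1.32  5.6  -1.19] along -5.75 lat -0.1
```

{"api": "play_rows", "payload": {"targets": [[[0,0,0],[-0.0025,-0.01,0],255],[[0,0,0],[0,0,0],255]]}}

```text
clock: 21.7
tool_pos: [0.5594, -0.252, -0.0041]
eef_rot: [0.242, 0.665, -0.24, 0.665]
contact_force: [1.8, 6.6, -1.3]
opening: 0.006
```

```bash
python3 f.py
```

```text
21.7 [ 0.5594 -0.252  -0.0041] [ 1.85  6.55 -1.31] along -6.81 lat 0.18
```

{"api": "play_rows", "payload": {"targets": [[[0,0,0],[-0.0025,-0.01,0],255],[[0,0,0],[0,0,0],255]]}}

```text
clock: 21.9
tool_pos: [0.5595, -0.252, -0.0041]
eef_rot: [0.243, 0.665, -0.24, 0.665]
contact_force: [1.6, 6.6, -0.6]
opening: 0.009
```

```bash
python3 f.py
```

```text
21.9 [ 0.5595 -0.252  -0.0041] [ 1.63  6.64 -0.57] along -6.83 lat -0.05
```

{"api": "play_rows", "payload": {"targets": [[[0,0,0],[-0.0025,-0.01,0],255],[[0,0,0],[0,0,0],255],[[0,0,0],[0,0,0],255]]}}

```text
clock: 22.2
tool_pos: [0.5594, -0.252, -0.0041]
eef_rot: [0.243, 0.665, -0.24, 0.665]
contact_force: [0.9, 7.8, -0.3]
opening: 0.006
```

```bash
python3 f.py
```

```text
22.2 [ 0.5594 -0.252  -0.0041] [ 0.94  7.84 -0.3 ] along -7.83 lat -1.02
```

Holding at about 8 N.

{"api": "play_rows", "payload": {"targets": [[[0,0,0],[-0.0005,-0.002,0],255],[[0,0,0],[0,0,0],255],[[0,0,0],[0,0,0],255],[[0,0,0],[0,0,0],255]]}}

```text
clock: 22.6
tool_pos: [0.5595, -0.252, -0.0041]
eef_rot: [0.243, 0.665, -0.24, 0.665]
contact_force: [1.3, 8.4, -0.9]
opening: 0.002
```

{"api": "play_rows", "payload": {"targets": [[[0,0,0],[0,0,0],255],[[0,0,0],[0,0,0],255],[[0,0,0],[0,0,0],255],[[0,0,0],[0,0,0],255]]}}

```text
clock: 23.0
tool_pos: [0.5594, -0.252, -0.0041]
eef_rot: [0.243, 0.665, -0.24, 0.665]
contact_force: [2.1, 8.4, -1.3]
opening: 0.009
```

{"api": "play_rows", "payload": {"targets": [[[0,0,0],[0,0,0],255],[[0,0,0],[0,0,0],255],[[0,0,0],[0,0,0],255],[[0,0,0],[0,0,0],255]]}}

```text
clock: 23.4
tool_pos: [0.5595, -0.2521, -0.0041]
eef_rot: [0.243, 0.665, -0.24, 0.665]
contact_force: [0.9, 7.6, -1.0]
opening: 0.003
```

```bash
python3 f.py
```

```text
23.4 [ 0.5595 -0.2521 -0.0041] [ 0.94  7.59 -1.  ] along -7.58 lat -0.96
```

{"api": "play_rows", "payload": {"targets": [[[0,0,0],[0.012,0.048,0],255],[[0,0,0],[0.012,0.048,0],255],[[0,0,0],[0.025,0.097,0],255],[[0,0,0],[0.025,0.097,0],255],[[0,0,0],[0.006,0.024,0],255]]}}

```text
clock: 23.9
tool_pos: [0.5617, -0.243, -0.0041]
eef_rot: [0.241, 0.665, -0.242, 0.664]
contact_force: [0.2, 0.0, 0.4]
opening: 0.005
```

```bash
python3 f.py; python3 look.py 17 side
```

```text
23.9 [ 0.5617 -0.243  -0.0041] [0.2  0.   0.35] along -0.05 lat 0.19
[ 0.56167076 -0.24299055 -0.00407962] [ 0.241381    0.66456456 -0.24226381  0.66437746] [0.19520467 0.00160263 0.35076754]
side 357.454332295748 204.75653786436786
292 144
```

View pics/side17.png

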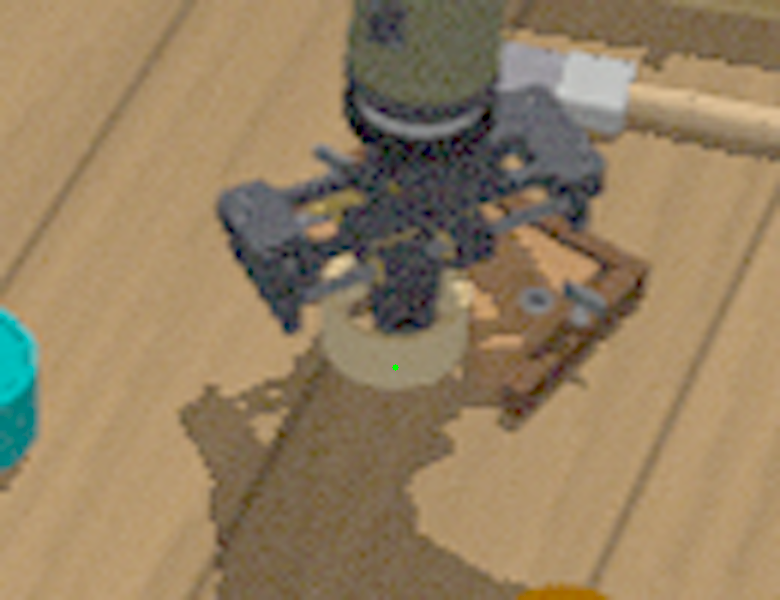

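{"api": "play_rows", "payload": {"targets": [[[0,0,0],[0,0,0.2],255],[[0,0,0],[0,0,0.4],255],[[0,0,0],[0,0,0.7],255],[[0,0,0],[0,0,1],255],[[0,0,0],[0,0,1],255]]}}

```text
clock: 24.45
tool_pos: [0.5615, -0.2427, 0.1303]
eef_rot: [0.242, 0.665, -0.242, 0.664]
contact_force: [0.7, -0.4, 0.4]
opening: 0.003
```

{"api": "play_rows", "payload": {"targets": [[[0,0,0],[0,0,1],255],[[0,0,0],[0,0,1],255],[[0,0,0],[-1,-0.3,0],255],[[0,0,0],[-1,-0.5,0],255],[[0,0,0],[-1,-0.5,0],255]]}}

```text
clock: 24.95
tool_pos: [0.4405, -0.2951, 0.2096]
eef_rot: [0.241, 0.664, -0.242, 0.665]
contact_force: [-0.4, -0.7, -1.0]
opening: 0.01
```

{"api": "play_rows", "payload": {"targets": [[[0,0,0],[-0.8,-1,0],255],[[0,0,0],[-0.5,-1,0],255],[[0,0,0],[-0.3,-1,0],255],[[0,0,0],[0,-1,0],255],[[0,0,0],[0,0,0],255]]}}

```text
clock: 25.45
tool_pos: [0.3758, -0.4604, 0.2085]
eef_rot: [0.244, 0.663, -0.247, 0.664]
contact_force: [-1.0, -0.1, -0.1]
opening: 0.008
```

```bash
python3 - <<'E'
from h import *
import cv2
s=r.get_state();print(s['clock'],s['tool_pos'],s['contact_force'])
for n in('top','side'):
    d=r.snapshot(n);np.savez(f'{n}18.npz',**d);cv2.imwrite(f'pics/{n}18.png',d['color'][:,:,::-1])
    if n=='top': cv2.imwrite('pics/v18.png',cv2.resize(d['color'][195:295,385:475,::-1],None,fx=6,fy=6,interpolation=cv2.INTER_CUBIC))
E
```

```text
25.45 [ 0.3758094  -0.46042251  0.20848483] [-0.9545585  -0.1105739  -0.08509362]
```

View pics/top18.png

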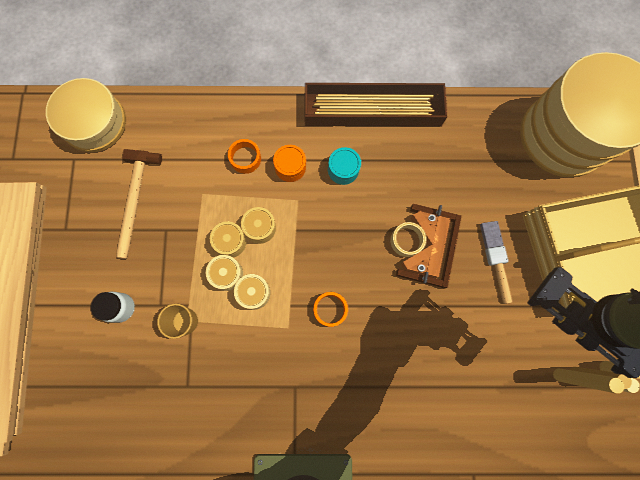

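View pics/v18.png

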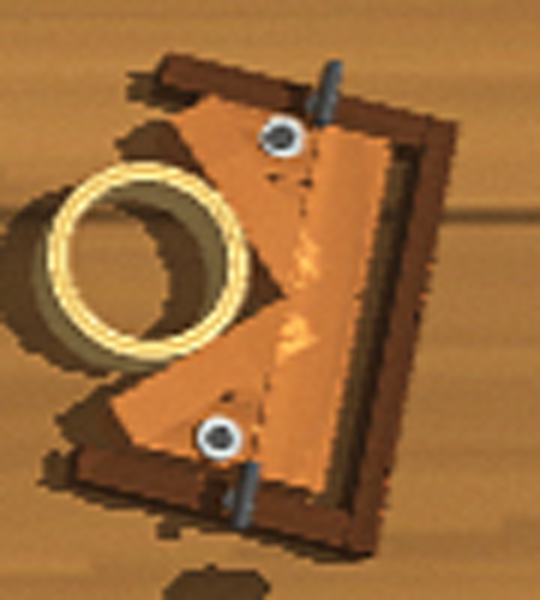

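View pics/side18.png

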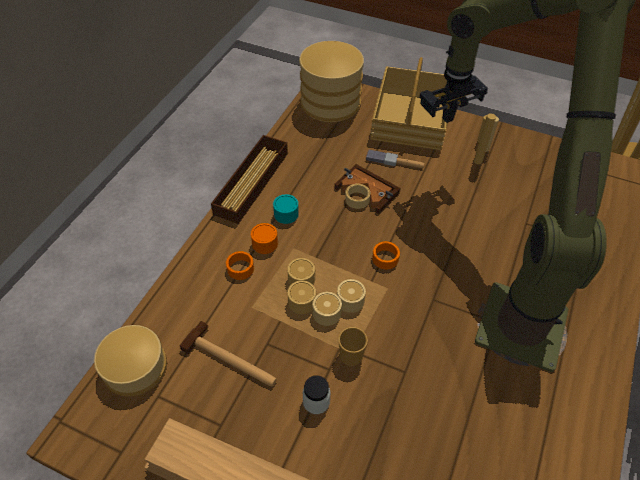

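```bash
python3 - <<'E'
from h import *
import cv2
T0,T1=load('top'),load('top',18)
P=lambda p,z:onz(T1,*crop(p,(385,195),6),z)[:2]
g=T1['color'].astype(int);sub=cv2.resize(T1['color'][225:262,388:430],None,fx=6,fy=6)
c=P((148,262),.034);A=P((283,295),.032)
for q in((172,118),(112,400)):
    B=P(q,.032);n=(B-A)/np.linalg.norm(B-A);d=c-A;print('dist to face mm',abs(n[0]*d[1]-n[1]*d[0])*1e3)
print('apex-centre',np.linalg.norm(c-A))
for n in('top','side'):
    a,b=load(n)['color'],load(n,18)['color']
    ga,gb=[cv2.cvtColor(x,cv2.COLOR_RGB2GRAY).astype(np.float32) for x in(a,b)]
    L=dict(top=dict(b0=(258,223),b1=(226,237),b2=(223,271),b3=(252,291),mal=(135,190),pot=(110,307),cup=(175,321),brush=(494,255),vb=(445,245),oring=(331,309)),side=dict(b0=(301,269),b1=(302,293),b2=(327,305),b3=(351,292),mal=(230,355),pot=(317,395),cup=(352,347),brush=(395,160),vb=(385,185),oring=(386,256)))[n]
    for k,(x,y) in L.items():
        s=np.s_[y-14:y+14,x-14:x+14];w=cv2.createHanningWindow((28,28),cv2.CV_32F);print(n,k,np.round(cv2.phaseCorrelate(ga[s].copy(),gb[s].copy(),w),2))
E
```

```text
dist to face mm 38.545122341023706
dist to face mm 36.90992278682008
apex-centre 0.052554389693584086Traceback (most recent call last):
  File "<stdin>", line 15, in <module>
    return _wrapfunc(a, 'round', decimals=decimals, out=out)
    return _wrapit(obj, method, *args, **kwds)
    conv = _array_converter(obj)
ValueError: setting an array element with a sequence. The requested array has an inhomogeneous shape after 1 dimensions. The detected shape was (2,) + inhomogeneous part.
```

Face distances are 38.5 and 36.9 mm against 38 nominal, which matches a bedded ring within measurement error. Next, the displacement check.

```bash
python3 - <<'E'
from h import *
import cv2
for n in('top','side'):
    a,b=load(n)['color'],load(n,18)['color']
    ga,gb=[cv2.cvtColor(x,cv2.COLOR_RGB2GRAY).astype(np.float32) for x in(a,b)]
    L=dict(top=dict(b0=(258,223),b1=(226,237),b2=(223,271),b3=(252,291),mal=(135,190),pot=(110,307),cup=(175,321),brush=(494,255),vb=(445,245),oring=(331,309)),side=dict(b0=(301,269),b1=(302,293),b2=(327,305),b3=(351,292),mal=(230,355),pot=(317,395),cup=(352,347),brush=(395,160),vb=(385,185),oring=(386,256)))[n]
    for k,(x,y) in L.items():
        s=np.s_[y-14:y+14,x-14:x+14];w=cv2.createHanningWindow((28,28),cv2.CV_32F);p,q=cv2.phaseCorrelate(ga[s].copy(),gb[s].copy(),w);print(n,k,np.round(p,2),round(q,2),abs(ga[s]-gb[s]).max())
E
```

```text
top b0 [ 0.01 -0.04] 1.0 13.0
top b1 [ 0.02 -0.08] 0.99 11.0
top b2 [-0.08  0.06] 0.98 96.0
top b3 [-0.05 -0.02] 0.96 10.0
top mal [-0.05 -0.04] 1.01 12.0
top pot [0.01 0.05] 1.0 11.0
top cup [-0.05 -0.14] 1.04 11.0
top brush [-0.06  0.07] 0.99 10.0
top vb [0.05 0.19] 0.99 10.0
top oring [0.06 0.04] 1.02 10.0
side b0 [0.1  0.09] 0.93 94.0
side b1 [-0.09  0.01] 0.87 94.0
side b2 [-0.01 -0.08] 0.95 50.0
side b3 [-0.04  0.01] 0.95 44.0
side mal [ 0.11 -0.23] 0.87 11.0
side pot [0.08 0.21] 1.05 20.0
side cup [0.1  0.06] 1.05 14.0
side brush [-0.04  0.06] 0.96 14.0
side vb [-0.05  0.  ] 0.97 14.0
side oring [-0.09 -0.07] 1.03 14.0
```

Nothing else has moved (all shifts are under 0.25 px), so I'm handing the job in.

```bash
python3 -c "
from plant import r
print(r.finish_job(), r.get_state()['clock'])"
```

```text
the job is handed in; nothing more can be done
the job is handed in; nothing more can be done
```

The ring is bedded in the V-block and the job was handed in at about 26 s of the 64 s allowed; no verdict came back. I towed it by the inside of its wall with closed fingers, out of the cluster along the sheet's -y and into the V. I pressed it along the V axis for about 1.2 s and released it by backing off inside the bore before lifting.

**Press force:** the readings were 7.6 to 8.7 N (roughly ±1 N noise). The highest reading during the press was about 8.7 N, well under 15 N. The sideways force stayed near 1 N or less, which indicates both faces were loaded.

**Bedding:** in the final top view the ring's axis is 38.5 mm and 36.9 mm from the two faces (38 mm expected) and 52.6 mm from the apex (53.7 mm expected). That agrees within the camera error.

**Everything else:** image shifts from start to end were under 0.25 px for all four blanks, the mallet, brush, jar, cup, V-block and the nearest orange ring.

**What disagreed:**
- **Tool height:** the fingertips touched the bench at a reported height of -9 mm, where the tool data predicts +25 mm. I found this with a touch test on bare bench and corrected for it. The test pressed the fingertips on the bench with up to 55 N, below the 120 N wrist limit.
- **Cameras:** the two views differed by 3 to 7 mm, so the final seating was done by force.

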